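Reverse the ratchet and clamp the permeameter cap

TASK

The ratchet spanner on the permeameter's front tie-rod nut is still set to loosen: flip its thumb lever right over to the tightening side, then swing the handle to and fro until the nut is snug on its washer, at about 2 N m (some 12 N at the middle of the grip), but never past 3 N m, because the cell's tube is acrylic. Never push or squeeze the spanner or its lever with more than 25 N, leave the sieve, the wash bottle and the porous disc where they are, and let go of the spanner when the nut is tight.

Things in the scene. Friction and masses are not known exactly. Their poses are not given: they have to be found in the camera images.
- cell: Permeameter cell, fixed: aluminium end plates 176 mm across and 18 mm thick, a clear acrylic tube 100 mm across between them, feet. Cap's top face 161 mm above the bench. Origin: centre of its underside at bench level, z up. M12 tie rods at (-70, 0) mm (with the spanner) and (35, +-61) mm (tight already, 187 mm high). Brass valves 18 mm across, 205 mm high, at (-48, +-50) mm.
- rod_end (a point): Upper end of the front tie rod, 207 mm above the bench, 12 mm across: the axis about which the spanner turns. A split pin through the rod, 194 mm up, keeps the spanner on the nut: it turns level and cannot be lifted off.
- ratchet: Reversible steel ratchet ring spanner. Origin: on the rod's axis at the head's underside, 165 mm above the bench; x axis outward along the handle, z up. Head 54 mm across, z 0 to 26 mm, with a lobe 36 mm wide that ends 52 mm out. Neck 20 mm wide, z 6.5 to 19.5 mm, to 107 mm out. With x along the cell's -x it stands straight out; it swings 1.5 rad to either side of that, as far as the valves.
- grip (a point): Middle of the grip, on its axis, 165 mm from the rod's axis, 178 mm above the bench. The grip is a round black rubber sleeve 26 mm across, from 107 to 225 mm out. Seen from above, clockwise tightens. Against the set direction the handle clicks back (16 teeth, about 0.3 N m of drag); then up to 0.4 rad of slack before it bites again. Otherwise it stays where it is left.
- lever (a joint): Thumb lever on the spanner's head that sets the direction: 0 rad = loosen (as found), 0.9 rad = tighten. At 0.45 it points straight along the handle; towards 0.9 it turns anticlockwise seen from above. A spring snaps it to the nearer end. Under an anticlockwise push the nut holds the spanner nearly still (after at most 0.4 rad of slack); once the lever is over, a further push swings the handle.
- lever_pin (a point): Top-of-head point on the lever's upright pivot, 34 mm out along the spanner's x axis, 191.5 mm above the bench.
- lever_tip (a point): A point on the lever's thumb tab, 24 mm from the pin, at mid-height, 199 mm above the bench. The tab is dark steel, 8 mm thick, ends 28 mm from the pin and stands from 192 to 206 mm above the bench. 8 to 11 N sideways here takes the lever over.
- nut (a point): Top of the self-locking M12 hex nut in the spanner's ring, on the rod's axis, 179 mm above the bench. It starts 0.9 to 1.9 rad short of bearing on its washer and turns with a steady 0.5 to 0.6 N m (3 to 4 N at the grip's middle). On the washer this jumps to 0.8 N m and then grows by about 30 N m per rad of nut (the teeth give a little more). It does not undo itself.
- sieve: Test sieve, brass, 200 mm across and 50 mm high, loose on the bench; origin at the centre of its underside. Leave alone.
- wash_bottle: White plastic wash bottle with a blue cap, 68 mm across and 170 mm high, loose; origin at the centre of its underside. Leave alone.
- stone_disc: Grey porous disc, 100 mm across and 14 mm thick, loose; origin at the centre of its underside. Leave alone.
- washer_end (a point): Free end of the spring washer under the nut, 12.5 mm from the rod's axis, 165 mm above the bench, hidden by the head. At rest at y = 0 in the cell's frame. The bearing nut winds it clockwise (+y) by 0.4 mm per N m above 0.8 N m, too little to see in the readings; it springs back when the handle is let go.

How it is judged:
By the outcome, as a careful person would: the job done as asked, in the order asked, and still so for the second after the job is handed in, with the robot touching nothing.
It also fails if it takes over 72 s, if anything falls off the work surface, if the arm or the gripper's body presses on something with over 40 N, if the wrist force passes 120 N, or if a joint passes its speed limit or range.

ROBOT

A 7-joint arm with a two-finger parallel gripper is mounted at the origin on the work surface. World frame = base frame: x ahead of the robot, y to its left, z up, the work surface at z = 0. Lengths are in m, angles in degrees, forces in N, time in s.
With the tool pointing down it reaches from about 0.425 to 0.875 m from the base axis. Payload 4.7 kg.
Tool frame: the origin (TCP) lies between the finger pads; the fingertips stand 8 mm ahead of it and the grasp point (between the pads) lies 11 mm behind it (env.tip_extent is the distance from the TCP to the fingertips, in m); z points along the fingers, y is the line along which they close (so a half turn about z gives the same grasp; the last joint's range is limited). The gripper opens to 87 mm and grips with 3 to 60 N. Pads are 19 mm wide; open, the fingers measure 117 mm over their backs; the gripper's body (75 mm by 190 mm) begins 51 mm behind the grasp point.
Start: joints at [67.615, 18.392, -4.016, 83.108, 1.295, 78.541, -3.26], TCP at [0.256, -0.597, 0.231] pointing down, gripper open.
Joint ranges: [-163.93, 163.93], [-17.29, 119.83], [-79.2, 71.16], [3.27, 140.29], [-89.18, 269.18], [5.43, 117.66], [-154.24, 154.24]. Speed limits (degrees/s): [147.25, 147.25, 180, 180, 180, 180, 180].

INTERFACE

Orientations are given as [roll, pitch, yaw] about the fixed x, y, z axes, in that order (R = Rz(yaw) Ry(pitch) Rx(roll)).
In Python, from cell import sensors, vision, workorder, env gives the robot as it stands.
- The arm moves only by the tool drive_tool, never from a script. Its argument "moves" is a list of rows, each an object of numbers: "x", "y", "z": the shift along the tool's x, y, z in mm; "rx", "ry", "rz": the turn, a rotation vector about the tool's x, y, z in rad; "fingers": the closure, from -1 (fully open) to 1 (shut). In form: [{"x": .., "y": .., "z": .., "rx": .., "ry": .., "rz": .., "fingers": ..}, ...]. A call has 1 to 20 rows; each row is the pose to reach, as a shift and turn from the pose commanded when the call began, along the tool's axes at that moment; what a row does not reach only later rows make up. A row lasts 1/8 s, in which the tool goes at most 62.5 mm and 10.7 degrees, less where a joint would pass 70% of its speed; a pose out of reach is approached as far as the arm can. A call with a gripper value outside its range is refused whole. The fingers move at their own pace and stop on an object; "force" is the grip in N (left out, the last holds). Time passes only in rows, so rows that repeat a pose let the fingers close. It gives the time, the measured TCP pose, the force, the opening and the grip force at its end, in the units of the state.
- sensors.get_obs(): the state, without advancing time (a new reading comes with each control period).
- vision.read_camera(name): name is "side" or "top"; returns a dict with "image" (420x560x3 uint8, red, green, blue), "fx", "fy", "cx", "cy" (pixels), "R" (3x3) and "t" (3): a world point X has camera coordinates R X + t. Camera axes: x right, y down, z forward; pixel columns grow to the right and rows downward; lengths in m; the calibration is good to about 2 mm. A picture is of the moment at which its call begins. There is no depth.
- workorder.sign_off(): hands the job in; it is judged then, once.
The state is a dict: "time_s": time; "qpos": joint angles; "joint_velocities": joint speeds; "effort": joint torques, N m; "tool_pos": TCP position; "tool_rot": TCP orientation; "force": force on the tool from outside, world axes, zero at the start; "wrist_torque": the same for the moment, N m; "grip_width": finger opening in m; "grasp_force": force on a finger pad.
Only numpy, scipy, OpenCV 4.12 (cv2) and the standard library are available. Lean on these libraries where they do the work, as an engineer would, in place of code of your own. Each camera call takes 0.05 s, during which the arm holds its last target. There are 200 camera calls.

## Working session

There is one attempt and no reset: what is moved stays moved. The work goes in short steps, Python scripts to look and compute and a tool call to move; the robot and the scene stay as the last step left them, time stands still between calls to the robot, and variables do not carry over. Pictures are saved under pics/ and viewed, at most 13 in all, crops included, and the job is handed in when it is done.

Besides the shell and the picture viewer there is one more tool, called after "Emit:" by a JSON object that holds its "fn" and its "kwargs", one argument or row to a line. drive_tool: Moves the arm, as the interface text tells. Its arguments: {"type":"object","properties":{"moves":{"type":"array"},"force":{"type":"number"}},"required":["moves"]}

```bash
ls; mkdir -p pics; python3 - <<'E'
from cell import sensors, vision, env
import cv2
o=sensors.get_obs(); print({k:o[k] for k in('time_s','tool_pos','tool_rot','force','grip_width','grasp_force')})
for n in('side','top'):
    c=vision.read_camera(n); cv2.imwrite(f'pics/{n}0.png',c['image'][:,:,::-1]); print(n,c['fx'],c['cx'],c['cy'],c['R'],c['t'])
E
```

```text
pics
{'time_s': 0.0, 'tool_pos': array([ 0.25572128, -0.59699365,  0.22943987]), 'tool_rot': array([-1.79888562e+02,  6.71325247e-03,  2.31954997e+01]), 'force': array([-0.31687786, -0.3856714 , -0.17678644]), 'grip_width': 0.08699936321888746, 'grasp_force': 0.0}
side 503.81646830328896 275.7689236572509 207.59917862505807 [[-0.99816603 -0.05633406 -0.02215966]
 [-0.02129095  0.66936827 -0.74262563]
 [ 0.05666808 -0.74079187 -0.66934007]] [0.53800144 0.10901563 1.47776566]
top 441.7833716245612 281.7929072183843 208.9411065757428 [[ 0.00289105 -0.99996417  0.00795577]
 [-0.99712451 -0.00348511 -0.07570053]
 [ 0.07572555 -0.00771404 -0.99709886]] [-0.00364509  0.56905046  1.24500341]
```

View pics/side0.png

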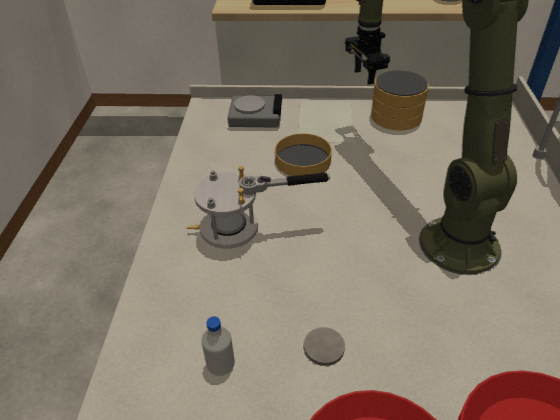

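View pics/top0.png

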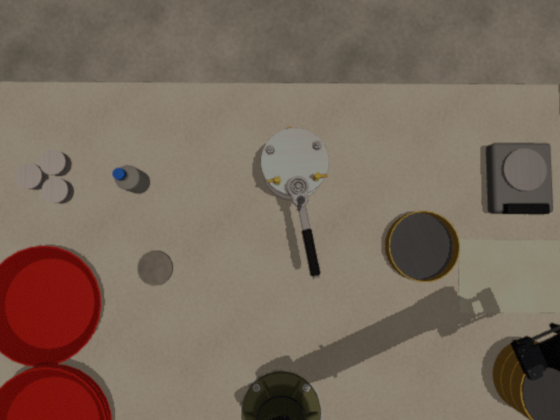

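The top view shows the cell cap at about (295,163), the spanner head at (298,187), and the black grip running from (306,230) to (316,275). The sieve is at (423,246), the disc at (155,267) and the bottle at (125,177). The side view agrees.

```bash
cat > h.py <<'E'
import numpy as np, cv2
from cell import sensors, vision
def ray(c,u,v,z):
    d=c['R'].T@np.array([(u-c['cx'])/c['fx'],(v-c['cy'])/c['fy'],1]); o=-c['R'].T@c['t']
    return o+d*(z-o[2])/d[2]
def proj(c,X):
    p=c['R']@np.asarray(X)+c['t']; return c['cx']+c['fx']*p[0]/p[2], c['cy']+c['fy']*p[1]/p[2]
def grip(c,box):
    x0,x1,y0,y1=box; m=(c['image'][y0:y1,x0:x1].max(2)<45).astype(np.uint8)
    n,l,s,ce=cv2.connectedComponentsWithStats(m); k=1+np.argmax(s[1:,4]); pts=np.argwhere(l==k)[:,::-1]+[x0,y0]
    W=np.array([ray(c,u,v,.178)[:2] for u,v in pts]); mu=W.mean(0); a=np.linalg.svd(W-mu,full_matrices=0)[2][0]
    t=(W-mu)@a; return pts.mean(0),mu,a,t.min(),t.max(),len(W)
E
python3 - <<'E'
from h import *
c=vision.read_camera('top'); im=c['image'][:,:,::-1]
print('top grip',grip(c,(290,335,215,285)))
s=vision.read_camera('side'); print('side grip',grip(s,(270,340,165,195)))
hsv=cv2.cvtColor(im,cv2.COLOR_BGR2HSV); m=cv2.inRange(hsv,(15,120,100),(35,255,255)); m[:, :255]=0;m[:,340:]=0
n,l,st,ce=cv2.connectedComponentsWithStats(m)
for k in range(1,n):
    if st[k,4]>5: print('brass',st[k],ce[k],ray(c,*ce[k],.2))
a=cv2.resize(im[115:215,250:345],None,fx=7.5,fy=6,interpolation=cv2.INTER_CUBIC)
a=cv2.resize(im[120:215,250:345],(600,600),interpolation=cv2.INTER_CUBIC)
cv2.imwrite('pics/topc.png',a)
b=cv2.resize(s['image'][160:245,190:300,::-1],(770,595),interpolation=cv2.INTER_CUBIC); cv2.imwrite('pics/sidec.png',b)
E
```

```text
top grip (array([310.64925373, 252.16915423]), array([ 0.44935289, -0.07290608]), array([-0.97960799, -0.20091835]), np.float64(-0.05780669835254221), np.float64(0.05703085324943605), 402)
side grip (array([306.84457478, 178.58651026]), array([ 0.45024625, -0.07498675]), array([0.97955578, 0.20117276]), np.float64(-0.05829257724054655), np.float64(0.05914518845290939), 341)
brass [314 173  13   8  49] [318.89795918 175.75510204] [ 0.6382936  -0.09214902  0.2       ]
brass [267 177  13   7  53] [274.54716981 180.05660377] [0.62710984 0.01768505 0.2       ]
```

View pics/topc.png

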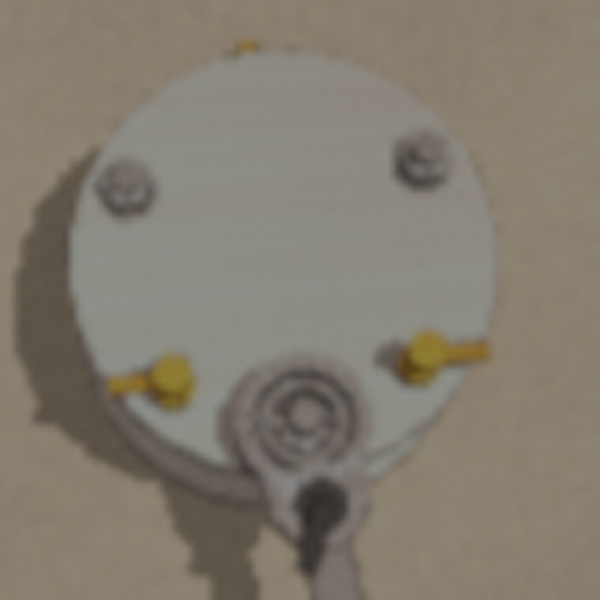

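View pics/sidec.png

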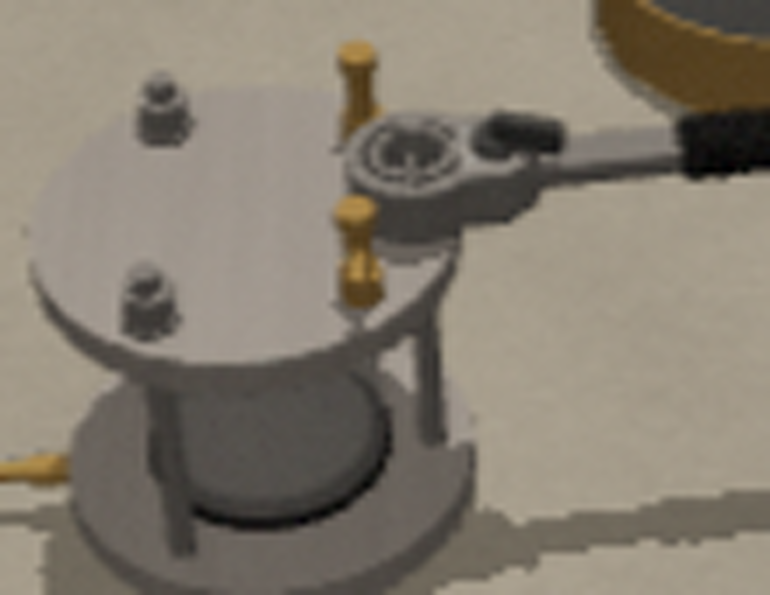

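The crops show the rod end at about px (298.3,185.2) and the lever pin at about (301,199). The tab tip is at about (299,210), on the +y side of the handle, so the lever is at loosen as found.

```bash
python3 - <<'E'
from h import *
c=vision.read_camera('top'); s=vision.read_camera('side')
print('rod',ray(c,298.3,185.2,.207),'pin',ray(c,301,199,.199),'tip',ray(c,299.2,209.5,.199))
gt=grip(c,(290,335,215,285)); gs=grip(s,(270,340,165,195))
mu=(gt[1]+gs[1])/2; a=(gt[2]-gs[2])/2; a/=np.linalg.norm(a); rod=mu-.166*a
print('rod from grip',rod,'ang',np.degrees(np.arctan2(a[1],a[0])))
for nm,cc in(('top',c),('side',s)):
  print(nm,'proj rod',proj(cc,[*rod,.207]),'pin',proj(cc,[*(rod+.034*a),.199]))
# side rod end (crop px 412,135 ->)
print('side rod', ray(s,190+410/7,160+135/7,.207))
va=ray(c,318.9,175.75,.2);vb=ray(c,274.55,180.06,.2); print('cell yaw',np.degrees(np.arctan2(*(vb-va)[[1,0]]))-90, np.linalg.norm(vb-va))
n=np.array([-a[1],a[0]]) # CCW direction
T=rod+.057*a-.036*n
o=sensors.get_obs(); print('start TCP',T,'n',n)
R=cv2.Rodrigues(np.zeros(3))[0]
from scipy.spatial.transform import Rotation as Ro
Rt=Ro.from_euler('xyz',o['tool_rot'],degrees=True).as_matrix(); print(Rt.round(3))
print('delta tool mm',1e3*Rt.T@(np.array([*T,.30])-o['tool_pos']))
E
```

```text
rod [ 0.61361479 -0.04078077  0.207     ] pin [ 0.58036918 -0.04781392  0.199     ] tip [ 0.55435369 -0.04336525  0.199     ]
rod from grip [ 0.61247242 -0.04081697] ang -168.4797843796263
top proj rod (np.float64(298.3147008887313), np.float64(185.66184207025472)) pin (np.float64(300.9165180080667), np.float64(199.48823346155643))
side proj rod (np.float64(248.6306765844823), np.float64(177.07591162800125)) pin (np.float64(260.8534283641313), np.float64(178.01029006590275))
side rod [ 0.61169085 -0.03102839  0.207     ]
cell yaw 5.825110632404105 0.11040222105832827
start TCP [ 0.54943104 -0.01692589] n [ 0.19971367 -0.9798543 ]
[[ 0.919  0.394 -0.   ]
 [ 0.394 -0.919  0.001]
 [-0.    -0.001 -1.   ]]
delta tool mm [ 498.39206344 -417.91741672  -69.57679984]
```

Emit:
{"fn": "drive_tool", "kwargs": {
  "moves": [
    {"x": 0,"y": 0,"z": -60,"rz": 0,"fingers": 1},
    {"x": 498,"y": -418,"z": -70,"rz": 0.204,"fingers": 1},
    {"x": 498,"y": -418,"z": -70,"rz": 0.204,"fingers": 1},
    {"x": 498,"y": -418,"z": -70,"rz": 0.204,"fingers": 1},
    {"x": 498,"y": -418,"z": -70,"rz": 0.204,"fingers": 1},
    {"x": 498,"y": -418,"z": -70,"rz": 0.204,"fingers": 1},
    {"x": 498,"y": -418,"z": -70,"rz": 0.204,"fingers": 1},
    {"x": 498,"y": -418,"z": -70,"rz": 0.204,"fingers": 1},
    {"x": 498,"y": -418,"z": -70,"rz": 0.204,"fingers": 1},
    {"x": 498,"y": -418,"z": -70,"rz": 0.204,"fingers": 1},
    {"x": 498,"y": -418,"z": -70,"rz": 0.204,"fingers": 1},
    {"x": 498,"y": -418,"z": -70,"rz": 0.204,"fingers": 1},
    {"x": 498,"y": -418,"z": -70,"rz": 0.204,"fingers": 1},
    {"x": 498,"y": -418,"z": -70,"rz": 0.204,"fingers": 1},
    {"x": 498,"y": -418,"z": -70,"rz": 0.204,"fingers": 1}
  ],
  "force": 8
}}

```text
invalid input at $.moves[0]: expected keys x, y, z, rx, ry, rz, fingers
```

Emit:
{"fn": "drive_tool", "kwargs": {
  "moves": [
    {"x": 0,"y": 0,"z": -60,"rx": 0,"ry": 0,"rz": 0,"fingers": 1},
    {"x": 498,"y": -418,"z": -70,"rx": 0,"ry": 0,"rz": 0.204,"fingers": 1},
    {"x": 498,"y": -418,"z": -70,"rx": 0,"ry": 0,"rz": 0.204,"fingers": 1},
    {"x": 498,"y": -418,"z": -70,"rx": 0,"ry": 0,"rz": 0.204,"fingers": 1},
    {"x": 498,"y": -418,"z": -70,"rx": 0,"ry": 0,"rz": 0.204,"fingers": 1},
    {"x": 498,"y": -418,"z": -70,"rx": 0,"ry": 0,"rz": 0.204,"fingers": 1},
    {"x": 498,"y": -418,"z": -70,"rx": 0,"ry": 0,"rz": 0.204,"fingers": 1},
    {"x": 498,"y": -418,"z": -70,"rx": 0,"ry": 0,"rz": 0.204,"fingers": 1},
    {"x": 498,"y": -418,"z": -70,"rx": 0,"ry": 0,"rz": 0.204,"fingers": 1},
    {"x": 498,"y": -418,"z": -70,"rx": 0,"ry": 0,"rz": 0.204,"fingers": 1},
    {"x": 498,"y": -418,"z": -70,"rx": 0,"ry": 0,"rz": 0.204,"fingers": 1},
    {"x": 498,"y": -418,"z": -70,"rx": 0,"ry": 0,"rz": 0.204,"fingers": 1},
    {"x": 498,"y": -418,"z": -70,"rx": 0,"ry": 0,"rz": 0.204,"fingers": 1},
    {"x": 498,"y": -418,"z": -70,"rx": 0,"ry": 0,"rz": 0.204,"fingers": 1},
    {"x": 498,"y": -418,"z": -70,"rx": 0,"ry": 0,"rz": 0.204,"fingers": 1}
  ],
  "force": 8
}}

```text
time_s: 2.17
tool_pos: [0.5487, -0.0192, 0.3005]
tool_rot: [180.0, 0.0, 11.3]
force: [-0.3, -0.4, 0.3]
grip_width: 0.0005
grasp_force: 0.0
```

Emit:
{"fn": "drive_tool", "kwargs": {
  "moves": [
    {"x": 0,"y": -1,"z": 50,"rx": 0,"ry": 0,"rz": 0,"fingers": 1},
    {"x": 0,"y": -1,"z": 85,"rx": 0,"ry": 0,"rz": 0,"fingers": 1},
    {"x": 0,"y": -1,"z": 98,"rx": 0,"ry": 0,"rz": 0,"fingers": 1},
    {"x": 0,"y": -1,"z": 98,"rx": 0,"ry": 0,"rz": 0,"fingers": 1},
    {"x": 0,"y": -1,"z": 98,"rx": 0,"ry": 0,"rz": 0,"fingers": 1}
  ]
}}

```text
time_s: 2.8
tool_pos: [0.55, -0.0164, 0.2043]
tool_rot: [179.9, -0.2, 11.5]
force: [0.2, -0.8, 0.8]
grip_width: 0.0005
grasp_force: 0.0
```

```bash
python3 - <<'E'
from h import *
c=vision.read_camera('side'); cv2.imwrite('pics/s1.png',cv2.resize(c['image'][130:230,200:340,::-1],(770,550),interpolation=cv2.INTER_CUBIC))
o=sensors.get_obs(); print(o['tool_pos'],o['force'],o['tool_rot'])
E
```

```text
[ 0.5499793  -0.01627658  0.20428297] [0.19301716 0.5990533  0.52839261] [ 1.79944206e+02 -1.58440638e-01  1.14884763e+01]
```

View pics/s1.png

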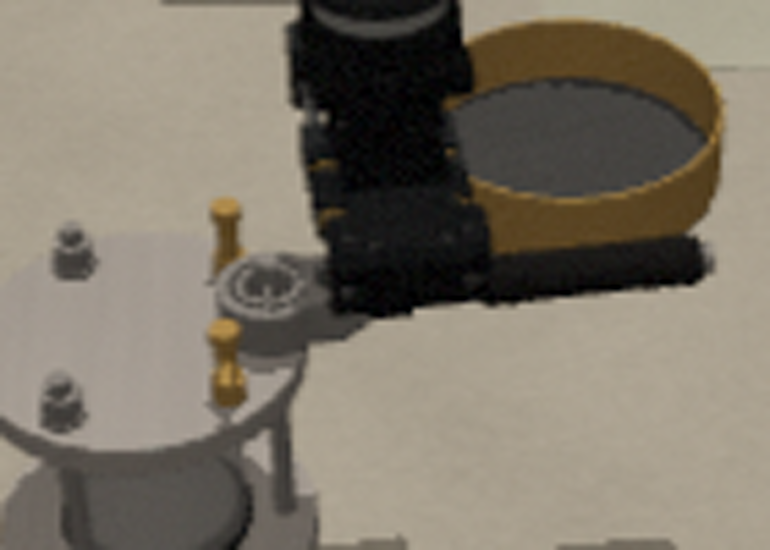

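The picture shows the closed fingers standing above the neck on the near (+y) side of the tab, touching nothing. Next I push the tab anticlockwise.

Emit:
{"fn": "drive_tool", "kwargs": {
  "moves": [
    {"x": 0,"y": 2,"z": 1,"rx": 0,"ry": 0,"rz": 0,"fingers": 1},
    {"x": 0,"y": 4,"z": 1.5,"rx": 0,"ry": 0,"rz": 0,"fingers": 1},
    {"x": 0,"y": 6,"z": 1.5,"rx": 0,"ry": 0,"rz": 0,"fingers": 1},
    {"x": 0,"y": 8,"z": 1.5,"rx": 0,"ry": 0,"rz": 0,"fingers": 1},
    {"x": 0,"y": 10,"z": 1.5,"rx": 0,"ry": 0,"rz": 0,"fingers": 1},
    {"x": 0,"y": 12,"z": 1.5,"rx": 0,"ry": 0,"rz": 0,"fingers": 1}
  ]
}}

```text
time_s: 3.6
tool_pos: [0.5512, -0.0277, 0.201]
tool_rot: [-180.0, 0.0, 11.5]
force: [-1.3, 2.0, 1.3]
grip_width: 0.0003
grasp_force: 0.9
```

Emit:
{"fn": "drive_tool", "kwargs": {
  "moves": [
    {"x": 0,"y": 2,"z": -1,"rx": 0,"ry": 0,"rz": 0,"fingers": 1},
    {"x": 0,"y": 4,"z": -1,"rx": 0,"ry": 0,"rz": 0,"fingers": 1},
    {"x": 0,"y": 6,"z": -1,"rx": 0,"ry": 0,"rz": 0,"fingers": 1}
  ]
}}

```text
time_s: 3.98
tool_pos: [0.5523, -0.034, 0.202]
tool_rot: [-180.0, 0.0, 11.5]
force: [-1.8, 0.6, 0.1]
grip_width: 0.0006
grasp_force: 0.7
```

Emit:
{"fn": "drive_tool", "kwargs": {
  "moves": [
    {"x": 0,"y": 2,"z": 0,"rx": 0,"ry": 0,"rz": 0,"fingers": 1},
    {"x": 0,"y": 4,"z": 0,"rx": 0,"ry": 0,"rz": 0,"fingers": 1}
  ]
}}

```text
time_s: 4.22
tool_pos: [0.553, -0.0377, 0.202]
tool_rot: [-180.0, 0.0, 11.5]
force: [-1.1, 1.6, -0.2]
grip_width: 0.0005
grasp_force: 1.0
```

```bash
python3 - <<'E'
from h import *
c=vision.read_camera('side'); cv2.imwrite('pics/s2.png',cv2.resize(c['image'][130:230,200:340,::-1],(770,550),interpolation=cv2.INTER_CUBIC))
E
```

```text
(no output)
```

View pics/s2.png

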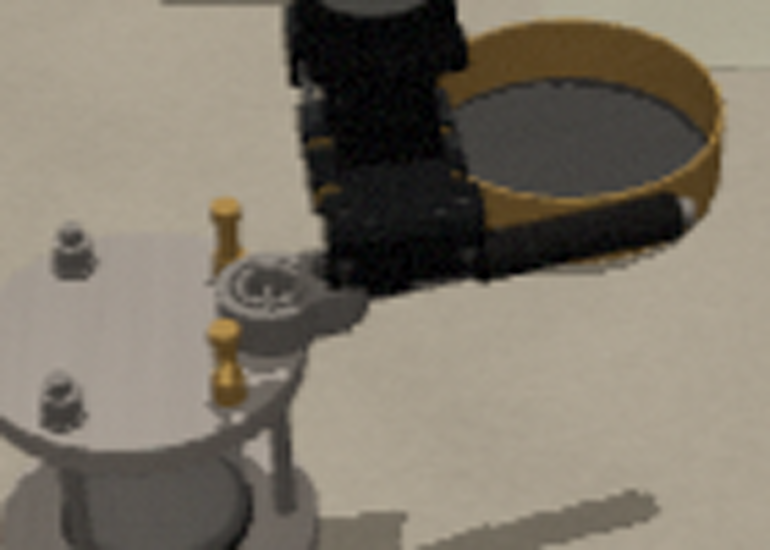

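The handle has turned about 0.26 rad anticlockwise through the slack, with the fingers still on the tab side. I'll follow the arc with the tool.

```bash
cat >> h.py <<'E'
from scipy.spatial.transform import Rotation as Ro
ROD=np.array([.6130,-.0408])
def rows(angs,r,lat,z,base=None):
    """tool-frame shifts: tool x inward along handle at world angle ang (deg), offset lat (m) along CCW normal"""
    o=sensors.get_obs(); Rt=Ro.from_euler('xyz',o['tool_rot'],degrees=True).as_matrix(); p=o['tool_pos']
    for g in angs:
        t=np.radians(g); a=np.array([np.cos(t),np.sin(t)]); n=np.array([-a[1],a[0]])
        T=np.array([*(ROD+r*a+lat*n),z]); Rn=Ro.from_euler('xyz',[180,0,g+180],degrees=True).as_matrix()
        print(round(g,1),(1e3*Rt.T@(T-p)).round(1),Ro.from_matrix(Rt.T@Rn).as_rotvec().round(3))
E
python3 - <<'E'
from h import *
rows(-168.5+np.degrees(np.array([.24,.28,.32,.36,.4,.44])),.057,-.030,.202)
E
```

```text
-154.7 [-4.5 -1.  -0. ] [ 0.    0.   -0.24]
-152.5 [-5.   1.5 -0. ] [ 0.    0.   -0.28]
-150.2 [-5.5  4.  -0. ] [ 0.    0.   -0.32]
-147.9 [-5.9  6.6 -0. ] [ 0.    0.   -0.36]
-145.6 [-6.2  9.1 -0. ] [ 0.   0.  -0.4]
-143.3 [-6.3 11.7 -0. ] [ 0.    0.   -0.44]
```

Emit:
{"fn": "drive_tool", "kwargs": {
  "moves": [
    {"x": -3,"y": -3,"z": 0,"rx": 0,"ry": 0,"rz": -0.12,"fingers": 1},
    {"x": -5,"y": -1,"z": 0,"rx": 0,"ry": 0,"rz": -0.24,"fingers": 1},
    {"x": -5,"y": 1.5,"z": 0,"rx": 0,"ry": 0,"rz": -0.28,"fingers": 1},
    {"x": -5.5,"y": 4,"z": 0,"rx": 0,"ry": 0,"rz": -0.32,"fingers": 1}
  ]
}}

```text
time_s: 4.78
tool_pos: [0.5489, -0.0426, 0.2023]
tool_rot: [180.0, -0.0, 29.9]
force: [-1.8, 2.5, 1.0]
grip_width: 0.0003
grasp_force: 1.2
```

Emit:
{"fn": "drive_tool", "kwargs": {
  "moves": [
    {"x": 0,"y": 2,"z": 0,"rx": 0,"ry": 0,"rz": -0.03,"fingers": 1},
    {"x": 0,"y": 4,"z": 0,"rx": 0,"ry": 0,"rz": -0.06,"fingers": 1}
  ]
}}

```text
time_s: 5.03
tool_pos: [0.5492, -0.0451, 0.2021]
tool_rot: [-179.8, 0.1, 33.4]
force: [-8.0, 4.2, 5.3]
grip_width: 0.0006
grasp_force: 4.0
```

Emit:
{"fn": "drive_tool", "kwargs": {
  "moves": [
    {"x": 0,"y": 1.5,"z": 0,"rx": 0,"ry": 0,"rz": 0,"fingers": 1},
    {"x": 0,"y": 3,"z": 0,"rx": 0,"ry": 0,"rz": 0,"fingers": 1}
  ]
}}

```text
time_s: 5.28
tool_pos: [0.5495, -0.0466, 0.202]
tool_rot: [-179.7, 0.3, 33.4]
force: [-11.4, 5.9, 7.2]
grip_width: 0.0002
grasp_force: 5.7
```

Emit:
{"fn": "drive_tool", "kwargs": {
  "moves": [
    {"x": 0,"y": 1.5,"z": 0,"rx": 0,"ry": 0,"rz": 0,"fingers": 1},
    {"x": 0,"y": 3,"z": 0,"rx": 0,"ry": 0,"rz": 0,"fingers": 1}
  ]
}}

```text
time_s: 5.52
tool_pos: [0.5502, -0.0487, 0.2018]
tool_rot: [-179.6, 0.4, 33.4]
force: [-11.4, 4.2, 4.3]
grip_width: 0.0006
grasp_force: 4.8
```

Emit:
{"fn": "drive_tool", "kwargs": {
  "moves": [
    {"x": 0,"y": 1.5,"z": 0,"rx": 0,"ry": 0,"rz": 0,"fingers": 1},
    {"x": 0,"y": 3,"z": 0,"rx": 0,"ry": 0,"rz": 0,"fingers": 1}
  ]
}}

```text
time_s: 5.78
tool_pos: [0.5532, -0.0534, 0.201]
tool_rot: [-179.8, 0.3, 33.3]
force: [-6.6, 0.9, 0.1]
grip_width: 0.0007
grasp_force: 2.4
```

Emit:
{"fn": "drive_tool", "kwargs": {
  "moves": [
    {"x": 0,"y": 1.5,"z": 0,"rx": 0,"ry": 0,"rz": 0,"fingers": 1},
    {"x": 0,"y": 3,"z": 0,"rx": 0,"ry": 0,"rz": 0,"fingers": 1}
  ]
}}

```text
time_s: 6.02
tool_pos: [0.5562, -0.0564, 0.2013]
tool_rot: [-179.9, 0.1, 33.3]
force: [-6.3, 1.8, -1.7]
grip_width: 0.0005
grasp_force: 2.6
```

Emit:
{"fn": "drive_tool", "kwargs": {
  "moves": [
    {"x": 0,"y": 1.5,"z": 0,"rx": 0,"ry": 0,"rz": 0,"fingers": 1},
    {"x": 0,"y": 3,"z": 0,"rx": 0,"ry": 0,"rz": 0,"fingers": 1}
  ]
}}

```text
time_s: 6.28
tool_pos: [0.5571, -0.0584, 0.2013]
tool_rot: [-179.8, 0.2, 33.3]
force: [-6.1, 1.5, 0.2]
grip_width: 0.0005
grasp_force: 3.1
```

Emit:
{"fn": "drive_tool", "kwargs": {
  "moves": [
    {"x": 0,"y": -12,"z": 0,"rx": 0,"ry": 0,"rz": 0,"fingers": 1},
    {"x": 0,"y": -30,"z": 0,"rx": 0,"ry": 0,"rz": 0,"fingers": 1},
    {"x": 0,"y": -30,"z": -40,"rx": 0,"ry": 0,"rz": 0,"fingers": 0.2},
    {"x": -60,"y": -30,"z": -90,"rx": 0,"ry": 0,"rz": 0,"fingers": 0.2},
    {"x": -100,"y": -30,"z": -90,"rx": 0,"ry": 0,"rz": 0,"fingers": 0.2}
  ]
}}

```text
time_s: 6.9
tool_pos: [0.4598, -0.0876, 0.2951]
tool_rot: [179.7, -0.2, 33.5]
force: [-0.6, -1.4, -0.2]
grip_width: 0.0231
grasp_force: 0.0
```

```bash
python3 - <<'E'
from h import *
c=vision.read_camera('side'); s=vision.read_camera('top')
a=cv2.resize(c['image'][150:220,230:340,::-1],(770,490),interpolation=cv2.INTER_CUBIC)
cv2.imwrite('pics/s3.png',a)
print(grip(c,(275,340,140,205)),sensors.get_obs()['tool_pos'],sensors.get_obs()['grip_width'])
E
```

```text
(array([304.00309598, 172.0619195 ]), array([ 0.4587148 , -0.10500474]), array([0.92419897, 0.38191134]), np.float64(-0.059856403368119836), np.float64(0.06160350198867068), 323) [ 0.45671369 -0.09164096  0.29444838] 0.03006713797570819
```

View pics/s3.png

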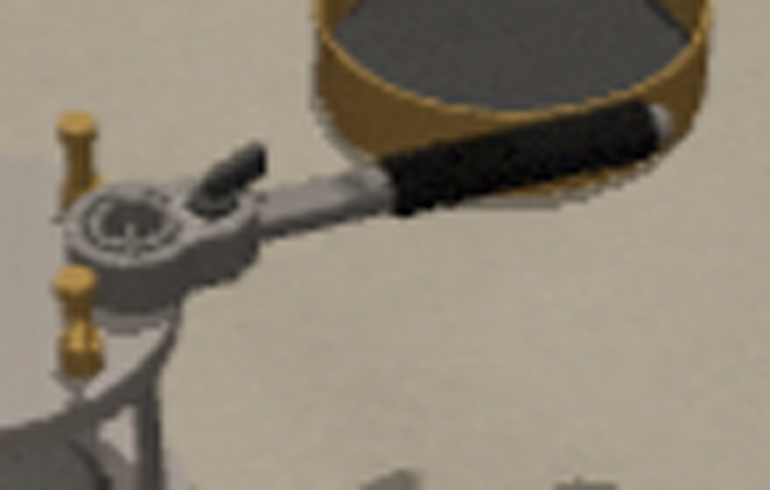

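The lever tab now points to the far side, at crop (245,160), so it is set to tighten. The handle stands at about -157.5° in world terms. Next I straddle the grip.

```bash
python3 - <<'E'
from h import *
print(sensors.get_obs()['qpos'].round(1),sensors.get_obs()['tool_rot'])
rows([-157.5],.165,0,.295); rows([-157.5],.165,0,.171)
E
```

```text
[ 40.8  -5.3 -30.5 101.4  -2.4  83.  -46.3] [1.79623875e+02 4.18071755e-03 3.29391649e+01]
-157.5 [-3.5 12.4 -0.5] [ 0.007 -0.001  0.182]
-157.5 [ -3.5  11.6 123.5] [ 0.007 -0.001  0.182]
```

Emit:
{"fn": "drive_tool", "kwargs": {
  "moves": [
    {"x": -3.5,"y": 12,"z": 0,"rx": 0.007,"ry": 0,"rz": 0.182,"fingers": 0.2},
    {"x": -3.5,"y": 12,"z": 0,"rx": 0.007,"ry": 0,"rz": 0.182,"fingers": 0.2},
    {"x": -3.5,"y": 12,"z": 50,"rx": 0.007,"ry": 0,"rz": 0.182,"fingers": 0.2},
    {"x": -3.5,"y": 12,"z": 75,"rx": 0.007,"ry": 0,"rz": 0.182,"fingers": 0.2},
    {"x": -3.5,"y": 12,"z": 85,"rx": 0.007,"ry": 0,"rz": 0.182,"fingers": 0.2},
    {"x": -3.5,"y": 12,"z": 90,"rx": 0.007,"ry": 0,"rz": 0.182,"fingers": 0.2}
  ]
}}

```text
time_s: 7.75
tool_pos: [0.4629, -0.0998, 0.2022]
tool_rot: [-179.6, 0.0, 23.0]
force: [0.4, -1.0, 0.0]
grip_width: 0.0351
grasp_force: 0.0
```

```bash
python3 - <<'E'
from h import *
o=sensors.get_obs(); print(o['tool_pos'],o['tool_rot'],o['force'],o['grip_width'])
rows([-157.5],.165,0,.171)
E
```

```text
[ 0.4629411  -0.09979618  0.20218355] [-1.79618551e+02  4.82022007e-03  2.29917663e+01] [ 0.43532553 -0.952288    0.04668602] 0.03510164703972296
-157.5 [-3.8  3.1 31.2] [-0.007  0.     0.009]
```

Emit:
{"fn": "drive_tool", "kwargs": {
  "moves": [
    {"x": -4,"y": 3,"z": 0,"rx": -0.007,"ry": 0,"rz": 0.009,"fingers": 0.2},
    {"x": -4,"y": 3,"z": 3,"rx": -0.007,"ry": 0,"rz": 0.009,"fingers": 0.2},
    {"x": -4,"y": 3,"z": 6,"rx": -0.007,"ry": 0,"rz": 0.009,"fingers": 0.2},
    {"x": -4,"y": 3,"z": 9,"rx": -0.007,"ry": 0,"rz": 0.009,"fingers": 0.2}
  ]
}}

```text
time_s: 8.25
tool_pos: [0.4601, -0.1048, 0.1931]
tool_rot: [180.0, 0.0, 22.3]
force: [-0.8, 0.0, 0.2]
grip_width: 0.0349
grasp_force: 0.0
```

```bash
python3 - <<'E'
from h import *
c=vision.read_camera('side'); cv2.imwrite('pics/s4.png',cv2.resize(c['image'][120:220,230:350,::-1],(720,600),interpolation=cv2.INTER_CUBIC))
o=sensors.get_obs(); print(o['tool_pos'],o['tool_rot'],o['force'],o['grip_width'])
rows([-157.5],.165,0,.171)
E
```

```text
[ 0.45976279 -0.1046957   0.19253722] [-1.79986465e+02  6.08593816e-02  2.23378652e+01] [ 0.30386167 -0.60991406 -0.72291016] 0.03478862823717127
-157.5 [ 1.  -0.4 21.5] [-0.     0.001 -0.003]
```

View pics/s4.png

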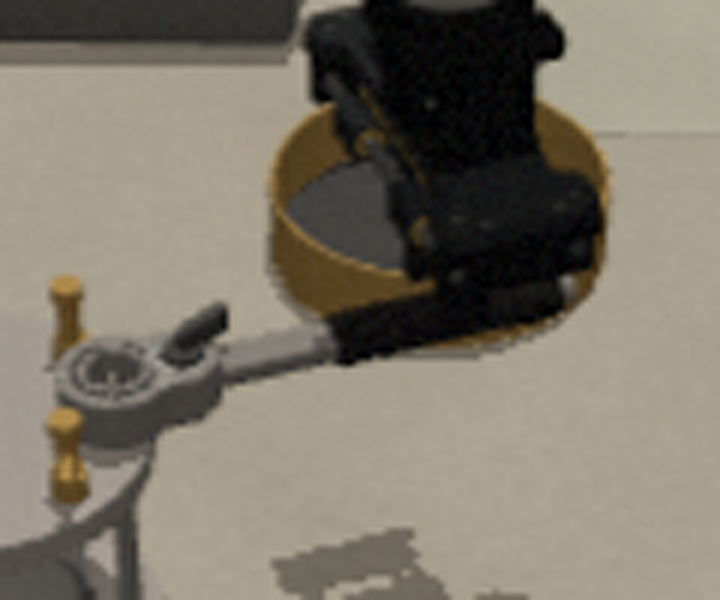

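The fingers straddle the sleeve with no contact force, and the handle has not moved. I continue down.

Emit:
{"fn": "drive_tool", "kwargs": {
  "moves": [
    {"x": 1,"y": 0,"z": 5,"rx": 0,"ry": 0,"rz": 0,"fingers": 0.2},
    {"x": 1,"y": 0,"z": 10,"rx": 0,"ry": 0,"rz": 0,"fingers": 0.2},
    {"x": 1,"y": 0,"z": 16,"rx": 0,"ry": 0,"rz": 0,"fingers": 0.2},
    {"x": 1,"y": 0,"z": 21,"rx": 0,"ry": 0,"rz": 0,"fingers": 0.25},
    {"x": 1,"y": 0,"z": 21,"rx": 0,"ry": 0,"rz": 0,"fingers": 0.25}
  ]
}}

```text
time_s: 8.93
tool_pos: [0.4605, -0.1043, 0.1715]
tool_rot: [-180.0, 0.1, 22.3]
force: [0.6, 1.1, -0.3]
grip_width: 0.0329
grasp_force: 0.0
```

```bash
python3 - <<'E'
from h import *
rows(np.arange(-157.5,-99,5),.165,0,.171)
E
```

```text
-157.5 [ 0.2 -0.3  0.5] [-0.001  0.001 -0.003]
-152.5 [ 0.8 14.1  0.5] [-0.001  0.001 -0.09 ]
-147.5 [ 2.8 28.3  0.4] [-0.001  0.001 -0.177]
-142.5 [ 5.9 42.4  0.4] [-0.001  0.001 -0.265]
-137.5 [10.3 56.1  0.4] [-0.001  0.001 -0.352]
-132.5 [15.8 69.4  0.4] [-0.001  0.001 -0.439]
-127.5 [22.5 82.1  0.4] [-0.001  0.001 -0.526]
-122.5 [30.3 94.3  0.4] [-0.001  0.001 -0.614]
-117.5 [ 39.1 105.6   0.3] [-0.001  0.001 -0.701]
-112.5 [ 48.8 116.2   0.3] [-0.001  0.001 -0.788]
-107.5 [ 59.5 125.9   0.3] [-0.001  0.001 -0.876]
-102.5 [ 70.9 134.7   0.3] [-0.001  0.001 -0.963]
```

Emit:
{"fn": "drive_tool", "kwargs": {
  "moves": [
    {"x": 0.5,"y": 7,"z": 0,"rx": 0,"ry": 0,"rz": -0.045,"fingers": 0.25},
    {"x": 0.8,"y": 14,"z": 0,"rx": 0,"ry": 0,"rz": -0.09,"fingers": 0.25},
    {"x": 1.7,"y": 21,"z": 0,"rx": 0,"ry": 0,"rz": -0.133,"fingers": 0.25},
    {"x": 2.8,"y": 28,"z": 0,"rx": 0,"ry": 0,"rz": -0.177,"fingers": 0.25}
  ]
}}

```text
time_s: 9.43
tool_pos: [0.4741, -0.1291, 0.172]
tool_rot: [-180.0, 0.0, 32.6]
force: [-0.8, 0.4, -0.7]
grip_width: 0.0326
grasp_force: 0.4
```

Emit:
{"fn": "drive_tool", "kwargs": {
  "moves": [
    {"x": 1.4,"y": 7,"z": 0,"rx": 0,"ry": 0,"rz": -0.043,"fingers": 0.25},
    {"x": 3,"y": 14,"z": 0,"rx": 0,"ry": 0,"rz": -0.088,"fingers": 0.25}
  ]
}}

```text
time_s: 9.68
tool_pos: [0.4839, -0.1395, 0.172]
tool_rot: [-180.0, 0.1, 37.6]
force: [-1.7, 1.4, 1.1]
grip_width: 0.0329
grasp_force: 0.4
```

```bash
python3 - <<'E'
from h import *
o=sensors.get_obs(); print(o['force'],o['qpos'].round(0),np.degrees(np.arctan2(*(o['tool_pos'][:2]-ROD)[::-1])))
rows(np.arange(-142.5,-99,5),.165,0,.171)
E
```

```text
[-1.74455329  1.37129934  1.12622042] [ 42.   4. -30. 107.   2.  69. -41.] -142.58854621988579
-142.5 [-2.5  0.2  1. ] [-0.001  0.001  0.002]
-137.5 [-1.9 14.6  1. ] [-0.001  0.001 -0.085]
-132.5 [-0.1 28.9  1. ] [-0.001  0.001 -0.173]
-127.5 [ 3. 43.  1.] [-0.001  0.001 -0.26 ]
-122.5 [ 7.3 56.7  0.9] [-0.001  0.001 -0.347]
-117.5 [12.8 70.   0.9] [-0.001  0.001 -0.435]
-112.5 [19.4 82.8  0.9] [-0.001  0.001 -0.522]
-107.5 [27.2 94.9  0.9] [-0.001  0.001 -0.609]
-102.5 [ 35.9 106.4   0.9] [-0.001  0.001 -0.696]
```

Emit:
{"fn": "drive_tool", "kwargs": {
  "moves": [
    {"x": -2,"y": 7,"z": 0.5,"rx": 0,"ry": 0,"rz": -0.043,"fingers": 0.25},
    {"x": -1.9,"y": 14.5,"z": 1,"rx": 0,"ry": 0,"rz": -0.085,"fingers": 0.25},
    {"x": -1,"y": 22,"z": 1,"rx": 0,"ry": 0,"rz": -0.13,"fingers": 0.25},
    {"x": 0,"y": 29,"z": 1,"rx": 0,"ry": 0,"rz": -0.173,"fingers": 0.25},
    {"x": 1.5,"y": 36,"z": 1,"rx": 0,"ry": 0,"rz": -0.216,"fingers": 0.25},
    {"x": 3,"y": 43,"z": 1,"rx": 0,"ry": 0,"rz": -0.26,"fingers": 0.25},
    {"x": 5,"y": 50,"z": 1,"rx": 0,"ry": 0,"rz": -0.304,"fingers": 0.25},
    {"x": 7.3,"y": 56.7,"z": 1,"rx": 0,"ry": 0,"rz": -0.347,"fingers": 0.25},
    {"x": 10,"y": 63.5,"z": 1,"rx": 0,"ry": 0,"rz": -0.391,"fingers": 0.25},
    {"x": 12.8,"y": 70,"z": 1,"rx": 0,"ry": 0,"rz": -0.435,"fingers": 0.25},
    {"x": 16,"y": 76.5,"z": 1,"rx": 0,"ry": 0,"rz": -0.478,"fingers": 0.25},
    {"x": 19.4,"y": 82.8,"z": 1,"rx": 0,"ry": 0,"rz": -0.522,"fingers": 0.25},
    {"x": 23.2,"y": 89,"z": 1,"rx": 0,"ry": 0,"rz": -0.565,"fingers": 0.25},
    {"x": 27.2,"y": 95,"z": 1,"rx": 0,"ry": 0,"rz": -0.609,"fingers": 0.25},
    {"x": 31.5,"y": 101,"z": 1,"rx": 0,"ry": 0,"rz": -0.652,"fingers": 0.25},
    {"x": 36,"y": 106.5,"z": 1,"rx": 0,"ry": 0,"rz": -0.696,"fingers": 0.25},
    {"x": 36,"y": 106.5,"z": 1,"rx": 0,"ry": 0,"rz": -0.696,"fingers": 0.25}
  ]
}}

```text
time_s: 11.8
tool_pos: [0.5781, -0.2022, 0.1709]
tool_rot: [-180.0, 0.0, 77.4]
force: [-0.2, -0.3, 0.4]
grip_width: 0.0324
grasp_force: 0.0
```

```bash
cat > st.py <<'E'
from h import *
import sys
def st():
    o=sensors.get_obs(); d=o['tool_pos'][:2]-ROD; r=np.linalg.norm(d); a=d/r; n=np.array([-a[1],a[0]])
    f=o['force'][:2]; print('t %.2f ang %.1f r %.4f yaw-180 %.1f  Fccw %.1f Frad %.1f Fz %.1f torque %.2f'%(o['time_s'],np.degrees(np.arctan2(d[1],d[0])),r,o['tool_rot'][2]-180,f@n,f@a,o['force'][2],f@n*r),o['qpos'].round(0))
st()
if len(sys.argv)>1: rows(np.arange(*map(float,sys.argv[1:4])),.165,0,.171)
E
python3 st.py -102.5 -164 -4
```

```text
t 11.80 ang -102.2 r 0.1651 yaw-180 -102.6  Fccw -0.2 Frad 0.3 Fz 0.4 torque -0.03 [ 43.  19. -32.  92.  10.  72.  -3.]
-102.5 [ 0.1 -0.9 -0.1] [-0.     0.    -0.002]
-106.5 [  0.5 -12.4  -0.1] [-0.     0.     0.068]
-110.5 [  1.7 -23.8  -0.1] [-0.     0.     0.138]
-114.5 [  3.7 -35.2  -0.1] [0.    0.    0.208]
-118.5 [  6.5 -46.4  -0.1] [0.    0.    0.278]
-122.5 [ 10.  -57.3  -0.1] [0.    0.    0.348]
-126.5 [ 14.3 -68.   -0.1] [0.    0.    0.417]
-130.5 [ 19.3 -78.4  -0.1] [0.    0.    0.487]
-134.5 [ 25.1 -88.4  -0.1] [0.    0.    0.557]
-138.5 [ 31.5 -97.9  -0.1] [0.    0.    0.627]
-142.5 [ 3.86e+01 -1.07e+02 -1.00e-01] [0.    0.    0.697]
-146.5 [ 4.630e+01 -1.156e+02 -1.000e-01] [0.    0.    0.766]
-150.5 [ 5.450e+01 -1.236e+02 -1.000e-01] [0.    0.    0.836]
-154.5 [ 6.34e+01 -1.31e+02 -1.00e-01] [0.    0.    0.906]
-158.5 [ 7.270e+01 -1.378e+02 -1.000e-01] [0.    0.    0.976]
-162.5 [ 8.240e+01 -1.439e+02 -1.000e-01] [0.    0.    1.046]
```

Emit:
{"fn": "drive_tool", "kwargs": {
  "moves": [
    {"x": 0.5,"y": -12.4,"z": 0,"rx": 0,"ry": 0,"rz": 0.068,"fingers": 0.25},
    {"x": 1.7,"y": -23.8,"z": 0,"rx": 0,"ry": 0,"rz": 0.138,"fingers": 0.25},
    {"x": 3.7,"y": -35.2,"z": 0,"rx": 0,"ry": 0,"rz": 0.208,"fingers": 0.25},
    {"x": 6.5,"y": -46.4,"z": 0,"rx": 0,"ry": 0,"rz": 0.278,"fingers": 0.25}
  ]
}}

```text
time_s: 12.3
tool_pos: [0.5335, -0.1857, 0.1711]
tool_rot: [180.0, 0.0, 61.3]
force: [1.0, -0.3, -0.2]
grip_width: 0.0326
grasp_force: 0.3
```

```bash
python3 st.py -118.5 -148 -4
```

```text
t 12.30 ang -118.8 r 0.1653 yaw-180 -118.7  Fccw 1.0 Frad -0.2 Fz -0.2 torque 0.17 [ 44.  12. -31.  99.   7.  70. -17.]
-118.5 [0.3 0.8 0.1] [ 0.001  0.001 -0.003]
-122.5 [  0.7 -10.7   0.1] [0.001 0.001 0.066]
-126.5 [  1.8 -22.2   0.1] [0.001 0.001 0.136]
-130.5 [  3.8 -33.6   0.1] [0.001 0.001 0.206]
-134.5 [  6.5 -44.7   0.1] [0.001 0.001 0.276]
-138.5 [ 10.  -55.7   0.1] [0.001 0.001 0.346]
-142.5 [ 14.3 -66.4   0.1] [0.001 0.001 0.415]
-146.5 [ 19.3 -76.8   0.1] [0.001 0.001 0.485]
```

Emit:
{"fn": "drive_tool", "kwargs": {
  "moves": [
    {"x": 0.2,"y": -5.5,"z": 0,"rx": 0,"ry": 0,"rz": 0.033,"fingers": 0.25},
    {"x": 0.7,"y": -11,"z": 0,"rx": 0,"ry": 0,"rz": 0.066,"fingers": 0.25},
    {"x": 1.2,"y": -16.5,"z": 0,"rx": 0,"ry": 0,"rz": 0.1,"fingers": 0.25},
    {"x": 1.8,"y": -22.2,"z": 0,"rx": 0,"ry": 0,"rz": 0.136,"fingers": 0.25}
  ]
}}

```text
time_s: 12.8
tool_pos: [0.5155, -0.174, 0.1712]
tool_rot: [179.9, 0.0, 53.5]
force: [3.4, -2.8, -1.5]
grip_width: 0.0324
grasp_force: 2.1
```

```bash
python3 st.py -126.5 -180 -4
```

```text
t 12.80 ang -126.2 r 0.1650 yaw-180 -126.5  Fccw 4.3 Frad 0.2 Fz -1.5 torque 0.72 [ 43.  10. -30. 102.   5.  70. -25.]
-126.5 [ 0.  -0.9  0.2] [0.002 0.    0.   ]
-130.5 [  0.5 -12.4   0.2] [0.002 0.    0.07 ]
-134.5 [  1.7 -23.8   0.2] [0.002 0.    0.14 ]
-138.5 [  3.7 -35.2   0.1] [0.002 0.    0.21 ]
-142.5 [  6.5 -46.3   0.1] [0.002 0.    0.28 ]
-146.5 [ 10.  -57.3   0.1] [0.002 0.    0.35 ]
-150.5 [ 14.3 -68.    0.1] [0.002 0.    0.419]
-154.5 [ 19.4 -78.3   0.1] [0.002 0.    0.489]
-158.5 [ 25.2 -88.3   0. ] [ 0.002 -0.     0.559]
-162.5 [ 31.6 -97.8   0. ] [ 0.002 -0.     0.629]
-166.5 [  38.7 -106.9   -0. ] [ 0.002 -0.     0.699]
-170.5 [  46.4 -115.5   -0. ] [ 0.002 -0.     0.768]
-174.5 [  54.7 -123.4   -0. ] [ 0.002 -0.     0.838]
-178.5 [ 6.350e+01 -1.308e+02 -1.000e-01] [ 0.002 -0.     0.908]
```

Emit:
{"fn": "drive_tool", "kwargs": {
  "moves": [
    {"x": 0.2,"y": -6.5,"z": 0,"rx": 0,"ry": 0,"rz": 0.035,"fingers": 0.25},
    {"x": 0.5,"y": -12.4,"z": 0,"rx": 0,"ry": 0,"rz": 0.07,"fingers": 0.25},
    {"x": 1,"y": -18,"z": 0,"rx": 0,"ry": 0,"rz": 0.105,"fingers": 0.25},
    {"x": 1.7,"y": -23.8,"z": 0,"rx": 0,"ry": 0,"rz": 0.14,"fingers": 0.25},
    {"x": 2.6,"y": -29.5,"z": 0,"rx": 0,"ry": 0,"rz": 0.175,"fingers": 0.25},
    {"x": 3.7,"y": -35.2,"z": 0,"rx": 0,"ry": 0,"rz": 0.21,"fingers": 0.25},
    {"x": 5,"y": -40.8,"z": 0,"rx": 0,"ry": 0,"rz": 0.245,"fingers": 0.25},
    {"x": 6.5,"y": -46.3,"z": 0,"rx": 0,"ry": 0,"rz": 0.28,"fingers": 0.25},
    {"x": 8.2,"y": -51.8,"z": 0,"rx": 0,"ry": 0,"rz": 0.315,"fingers": 0.25},
    {"x": 10,"y": -57.3,"z": 0,"rx": 0,"ry": 0,"rz": 0.35,"fingers": 0.25},
    {"x": 12,"y": -62.7,"z": 0,"rx": 0,"ry": 0,"rz": 0.385,"fingers": 0.25},
    {"x": 14.3,"y": -68,"z": 0,"rx": 0,"ry": 0,"rz": 0.419,"fingers": 0.25}
  ]
}}

```text
time_s: 14.3
tool_pos: [0.4683, -0.1212, 0.1711]
tool_rot: [-180.0, 0.1, 29.5]
force: [0.8, -5.5, 2.0]
grip_width: 0.0326
grasp_force: 2.1
```

```bash
python3 st.py -150.5 -176 -2
```

```text
t 14.30 ang -150.9 r 0.1655 yaw-180 -150.5  Fccw 5.2 Frad 1.9 Fz 2.0 torque 0.86 [ 42.   2. -31. 110.   1.  69. -50.]
-150.5 [0.5 1.3 0.1] [-0.     0.001  0.001]
-152.5 [ 0.6 -4.5  0.1] [0.    0.001 0.036]
-154.5 [  0.9 -10.2   0.1] [0.    0.001 0.071]
-156.5 [  1.5 -16.    0.1] [0.    0.001 0.105]
-158.5 [  2.2 -21.7   0.1] [0.    0.001 0.14 ]
-160.5 [  3.1 -27.4   0.1] [0.    0.001 0.175]
-162.5 [  4.2 -33.    0.1] [0.    0.001 0.21 ]
-164.5 [  5.5 -38.6   0.1] [0.    0.001 0.245]
-166.5 [  7.  -44.2   0.1] [0.    0.001 0.28 ]
-168.5 [  8.6 -49.7   0.1] [0.    0.001 0.315]
-170.5 [ 10.5 -55.2   0.1] [0.    0.001 0.35 ]
-172.5 [ 12.6 -60.5   0.1] [0.    0.001 0.385]
-174.5 [ 14.8 -65.8   0.1] [0.    0.001 0.42 ]
```

Emit:
{"fn": "drive_tool", "kwargs": {
  "moves": [
    {"x": 0.6,"y": -4.5,"z": 0,"rx": 0,"ry": 0,"rz": 0.036,"fingers": 0.25},
    {"x": 0.9,"y": -10,"z": 0,"rx": 0,"ry": 0,"rz": 0.071,"fingers": 0.25},
    {"x": 1.5,"y": -16,"z": 0,"rx": 0,"ry": 0,"rz": 0.105,"fingers": 0.25},
    {"x": 2.2,"y": -21.7,"z": 0,"rx": 0,"ry": 0,"rz": 0.14,"fingers": 0.25},
    {"x": 2.2,"y": -21.7,"z": 0,"rx": 0,"ry": 0,"rz": 0.14,"fingers": 0.25}
  ]
}}

```text
time_s: 14.92
tool_pos: [0.4591, -0.1008, 0.1709]
tool_rot: [-180.0, 0.1, 21.7]
force: [-0.0, -3.7, 1.1]
grip_width: 0.033
grasp_force: 1.4
```

```bash
python3 st.py -158.5 -173 -2
```

```text
t 14.93 ang -158.7 r 0.1652 yaw-180 -158.3  Fccw 3.5 Frad 1.4 Fz 1.1 torque 0.57 [ 41.  -0. -31. 111.   0.  69. -59.]
-158.5 [ 0.2  0.6 -0.1] [-0.001  0.002  0.003]
-160.5 [ 0.3 -5.2 -0.1] [-0.001  0.002  0.038]
-162.5 [  0.6 -10.9  -0.1] [-0.001  0.002  0.073]
-164.5 [  1.1 -16.6  -0.1] [-0.001  0.002  0.108]
-166.5 [  1.9 -22.4  -0.1] [-0.001  0.002  0.143]
-168.5 [  2.8 -28.   -0.1] [-0.001  0.002  0.178]
-170.5 [  3.9 -33.7  -0.1] [-0.001  0.002  0.212]
-172.5 [  5.2 -39.3  -0.1] [-0.001  0.002  0.247]
```

Emit:
{"fn": "drive_tool", "kwargs": {
  "moves": [
    {"x": 0.3,"y": -5,"z": 0,"rx": 0,"ry": 0,"rz": 0.038,"fingers": 0.25},
    {"x": 0.6,"y": -10.9,"z": 0,"rx": 0,"ry": 0,"rz": 0.073,"fingers": 0.25},
    {"x": 1.1,"y": -16.6,"z": 0,"rx": 0,"ry": 0,"rz": 0.108,"fingers": 0.25},
    {"x": 1.9,"y": -22.4,"z": 0,"rx": 0,"ry": 0,"rz": 0.143,"fingers": 0.25},
    {"x": 1.9,"y": -22.4,"z": 0,"rx": 0,"ry": 0,"rz": 0.143,"fingers": 0.25}
  ]
}}

```text
time_s: 15.55
tool_pos: [0.4527, -0.0795, 0.1707]
tool_rot: [-180.0, 0.1, 13.5]
force: [-2.1, -2.6, 1.2]
grip_width: 0.0326
grasp_force: 1.4
```

```bash
python3 st.py -166.5 -177.5 -2.5
```

```text
t 15.55 ang -166.4 r 0.1649 yaw-180 -166.5  Fccw 2.0 Frad 2.7 Fz 1.2 torque 0.33 [ 40.  -1. -33. 112.  -1.  69. -69.]
-166.5 [-0.1 -0.2 -0.3] [-0.001  0.002  0.   ]
-169.0 [ 0.1 -7.4 -0.3] [-0.001  0.002  0.044]
-171.5 [  0.6 -14.6  -0.3] [-0.001  0.002  0.088]
-174.0 [  1.3 -21.8  -0.3] [-0.001  0.002  0.131]
-176.5 [  2.4 -28.9  -0.3] [-0.     0.002  0.175]
```

Emit:
{"fn": "drive_tool", "kwargs": {
  "moves": [
    {"x": 0,"y": -3.6,"z": 0,"rx": 0,"ry": 0,"rz": 0.022,"fingers": 0.25},
    {"x": 0.2,"y": -7.2,"z": 0,"rx": 0,"ry": 0,"rz": 0.044,"fingers": 0.25},
    {"x": 0.2,"y": -7.2,"z": 0,"rx": 0,"ry": 0,"rz": 0.044,"fingers": 0.25}
  ]
}}

```text
time_s: 15.92
tool_pos: [0.4514, -0.0726, 0.1707]
tool_rot: [-180.0, 0.1, 10.9]
force: [-1.9, -3.8, 0.1]
grip_width: 0.0327
grasp_force: 1.5
```

Emit:
{"fn": "drive_tool", "kwargs": {
  "moves": [
    {"x": 0,"y": -3.6,"z": 0,"rx": 0,"ry": 0,"rz": 0.022,"fingers": 0.25},
    {"x": 0.2,"y": -7.2,"z": 0,"rx": 0,"ry": 0,"rz": 0.044,"fingers": 0.25},
    {"x": 0.2,"y": -7.2,"z": 0,"rx": 0,"ry": 0,"rz": 0.044,"fingers": 0.25}
  ]
}}

```text
time_s: 16.3
tool_pos: [0.4503, -0.0655, 0.1707]
tool_rot: [-180.0, 0.1, 8.4]
force: [-3.1, -3.6, -0.0]
grip_width: 0.0326
grasp_force: 1.5
```

Emit:
{"fn": "drive_tool", "kwargs": {
  "moves": [
    {"x": 0,"y": -3.6,"z": 0,"rx": 0,"ry": 0,"rz": 0.022,"fingers": 0.25},
    {"x": 0.2,"y": -7.2,"z": 0,"rx": 0,"ry": 0,"rz": 0.044,"fingers": 0.25},
    {"x": 0.2,"y": -7.2,"z": 0,"rx": 0,"ry": 0,"rz": 0.044,"fingers": 0.25}
  ]
}}

```text
time_s: 16.68
tool_pos: [0.4495, -0.0584, 0.1707]
tool_rot: [-180.0, 0.1, 5.9]
force: [-1.1, -3.5, -0.8]
grip_width: 0.0328
grasp_force: 1.5
```

Emit:
{"fn": "drive_tool", "kwargs": {
  "moves": [
    {"x": 0,"y": -3.6,"z": 0,"rx": 0,"ry": 0,"rz": 0.022,"fingers": 0.25},
    {"x": 0.2,"y": -7.2,"z": 0,"rx": 0,"ry": 0,"rz": 0.044,"fingers": 0.25},
    {"x": 0.2,"y": -7.2,"z": 0,"rx": 0,"ry": 0,"rz": 0.044,"fingers": 0.25}
  ]
}}

```text
time_s: 17.05
tool_pos: [0.4491, -0.0513, 0.1707]
tool_rot: [-180.0, 0.1, 3.4]
force: [-2.4, -3.8, -1.7]
grip_width: 0.0326
grasp_force: 1.5
```

Emit:
{"fn": "drive_tool", "kwargs": {
  "moves": [
    {"x": 0,"y": -3.6,"z": 0,"rx": 0,"ry": 0,"rz": 0.022,"fingers": 0.25},
    {"x": 0.2,"y": -7.2,"z": 0,"rx": 0,"ry": 0,"rz": 0.044,"fingers": 0.25},
    {"x": 0.2,"y": -7.2,"z": 0,"rx": 0,"ry": 0,"rz": 0.044,"fingers": 0.25}
  ]
}}

```text
time_s: 17.42
tool_pos: [0.449, -0.044, 0.1708]
tool_rot: [-180.0, 0.1, 0.9]
force: [-2.4, -3.4, -0.8]
grip_width: 0.0326
grasp_force: 1.5
```

Emit:
{"fn": "drive_tool", "kwargs": {
  "moves": [
    {"x": 0,"y": -3.6,"z": 0,"rx": 0,"ry": 0,"rz": 0.022,"fingers": 0.25},
    {"x": 0.2,"y": -7.2,"z": 0,"rx": 0,"ry": 0,"rz": 0.044,"fingers": 0.25},
    {"x": 0.2,"y": -7.2,"z": 0,"rx": 0,"ry": 0,"rz": 0.044,"fingers": 0.25}
  ]
}}

```text
time_s: 17.8
tool_pos: [0.4491, -0.0367, 0.1709]
tool_rot: [-180.0, 0.1, -1.6]
force: [-2.9, -3.8, -1.6]
grip_width: 0.0325
grasp_force: 1.5
```

Emit:
{"fn": "drive_tool", "kwargs": {
  "moves": [
    {"x": 0,"y": -3.6,"z": 0,"rx": 0,"ry": 0,"rz": 0.022,"fingers": 0.25},
    {"x": 0.2,"y": -7.2,"z": 0,"rx": 0,"ry": 0,"rz": 0.044,"fingers": 0.25},
    {"x": 0.2,"y": -7.2,"z": 0,"rx": 0,"ry": 0,"rz": 0.044,"fingers": 0.25}
  ]
}}

```text
time_s: 18.18
tool_pos: [0.4496, -0.0293, 0.171]
tool_rot: [-180.0, 0.0, -4.2]
force: [-2.0, -2.9, -1.1]
grip_width: 0.0329
grasp_force: 1.5
```

Emit:
{"fn": "drive_tool", "kwargs": {
  "moves": [
    {"x": 0,"y": -3.6,"z": 0,"rx": 0,"ry": 0,"rz": 0.022,"fingers": 0.25},
    {"x": 0.2,"y": -7.2,"z": 0,"rx": 0,"ry": 0,"rz": 0.044,"fingers": 0.25},
    {"x": 0.2,"y": -7.2,"z": 0,"rx": 0,"ry": 0,"rz": 0.044,"fingers": 0.25}
  ]
}}

```text
time_s: 18.55
tool_pos: [0.4504, -0.0222, 0.171]
tool_rot: [-180.0, 0.0, -6.7]
force: [-3.0, -2.3, -0.6]
grip_width: 0.0325
grasp_force: 1.5
```

Emit:
{"fn": "drive_tool", "kwargs": {
  "moves": [
    {"x": 0,"y": -3.6,"z": 0,"rx": 0,"ry": 0,"rz": 0.022,"fingers": 0.25},
    {"x": 0.2,"y": -7.2,"z": 0,"rx": 0,"ry": 0,"rz": 0.044,"fingers": 0.25},
    {"x": 0.2,"y": -7.2,"z": 0,"rx": 0,"ry": 0,"rz": 0.044,"fingers": 0.25}
  ]
}}

```text
time_s: 18.92
tool_pos: [0.4514, -0.0151, 0.171]
tool_rot: [-180.0, 0.0, -9.2]
force: [-2.1, -1.8, -1.0]
grip_width: 0.033
grasp_force: 1.5
```

```bash
python3 st.py
```

```text
t 18.93 ang 171.0 r 0.1636 yaw-180 -189.2  Fccw 2.1 Frad 1.8 Fz -1.0 torque 0.34 [ 37.  -3. -37. 113.  -2.  69. -99.]
```

Emit:
{"fn": "drive_tool", "kwargs": {
  "moves": [
    {"x": -0.5,"y": -3.6,"z": 0,"rx": 0,"ry": 0,"rz": 0.022,"fingers": 0.25},
    {"x": -0.8,"y": -7.2,"z": 0,"rx": 0,"ry": 0,"rz": 0.044,"fingers": 0.25},
    {"x": -0.8,"y": -7.2,"z": 0,"rx": 0,"ry": 0,"rz": 0.044,"fingers": 0.25}
  ]
}}

```text
time_s: 19.3
tool_pos: [0.4525, -0.0078, 0.1712]
tool_rot: [-180.0, -0.1, -11.7]
force: [1.3, -1.9, -2.5]
grip_width: 0.0327
grasp_force: 1.3
```

Emit:
{"fn": "drive_tool", "kwargs": {
  "moves": [
    {"x": 0,"y": -3.6,"z": 0,"rx": 0,"ry": 0,"rz": 0.022,"fingers": 0.25},
    {"x": 0.2,"y": -7.2,"z": 0,"rx": 0,"ry": 0,"rz": 0.044,"fingers": 0.25},
    {"x": 0.2,"y": -7.2,"z": 0,"rx": 0,"ry": 0,"rz": 0.044,"fingers": 0.25}
  ]
}}

```text
time_s: 19.68
tool_pos: [0.4539, -0.0008, 0.1712]
tool_rot: [-180.0, -0.0, -14.3]
force: [1.5, -2.7, -1.3]
grip_width: 0.0328
grasp_force: 1.3
```

Emit:
{"fn": "drive_tool", "kwargs": {
  "moves": [
    {"x": 0,"y": -3.6,"z": 0,"rx": 0,"ry": 0,"rz": 0.022,"fingers": 0.25},
    {"x": 0.2,"y": -7.2,"z": 0,"rx": 0,"ry": 0,"rz": 0.044,"fingers": 0.25},
    {"x": 0.2,"y": -7.2,"z": 0,"rx": 0,"ry": 0,"rz": 0.044,"fingers": 0.25}
  ]
}}

```text
time_s: 20.05
tool_pos: [0.4557, 0.0061, 0.1712]
tool_rot: [-180.0, 0.0, -16.8]
force: [2.1, -4.1, -0.6]
grip_width: 0.0324
grasp_force: 1.3
```

Emit:
{"fn": "drive_tool", "kwargs": {
  "moves": [
    {"x": 0,"y": -3.6,"z": 0,"rx": 0,"ry": 0,"rz": 0.022,"fingers": 0.25},
    {"x": 0.2,"y": -7.2,"z": 0,"rx": 0,"ry": 0,"rz": 0.044,"fingers": 0.25},
    {"x": 0.2,"y": -7.2,"z": 0,"rx": 0,"ry": 0,"rz": 0.044,"fingers": 0.25}
  ]
}}

```text
time_s: 20.42
tool_pos: [0.4579, 0.013, 0.1711]
tool_rot: [-180.0, 0.0, -19.3]
force: [1.0, -3.7, 1.6]
grip_width: 0.0326
grasp_force: 1.3
```

Emit:
{"fn": "drive_tool", "kwargs": {
  "moves": [
    {"x": 0,"y": -3.6,"z": 0,"rx": 0,"ry": 0,"rz": 0.022,"fingers": 0.25},
    {"x": 0.2,"y": -7.2,"z": 0,"rx": 0,"ry": 0,"rz": 0.044,"fingers": 0.25},
    {"x": 0.2,"y": -7.2,"z": 0,"rx": 0,"ry": 0,"rz": 0.044,"fingers": 0.25}
  ]
}}

```text
time_s: 20.8
tool_pos: [0.4603, 0.0197, 0.1711]
tool_rot: [180.0, 0.0, -21.8]
force: [1.1, -3.5, 2.0]
grip_width: 0.0326
grasp_force: 1.3
```

Emit:
{"fn": "drive_tool", "kwargs": {
  "moves": [
    {"x": 0,"y": -3.6,"z": 0,"rx": 0,"ry": 0,"rz": 0.022,"fingers": 0.25},
    {"x": 0.2,"y": -7.2,"z": 0,"rx": 0,"ry": 0,"rz": 0.044,"fingers": 0.25},
    {"x": 0.2,"y": -7.2,"z": 0,"rx": 0,"ry": 0,"rz": 0.044,"fingers": 0.25}
  ]
}}

```text
time_s: 21.18
tool_pos: [0.4631, 0.0264, 0.171]
tool_rot: [180.0, 0.1, -24.3]
force: [-0.4, -2.7, 2.4]
grip_width: 0.0327
grasp_force: 1.4
```

```bash
python3 st.py
```

```text
t 21.18 ang 155.9 r 0.1643 yaw-180 -204.3  Fccw 2.7 Frad -0.8 Fz 2.4 torque 0.44 [  35.   -1.  -40.  112.   -1.   69. -120.]
```

Emit:
{"fn": "drive_tool", "kwargs": {
  "moves": [
    {"x": 0,"y": -3.6,"z": 0,"rx": 0,"ry": 0,"rz": 0.022,"fingers": 0.25},
    {"x": 0.2,"y": -7.2,"z": 0,"rx": 0,"ry": 0,"rz": 0.044,"fingers": 0.25},
    {"x": 0.2,"y": -7.2,"z": 0,"rx": 0,"ry": 0,"rz": 0.044,"fingers": 0.25}
  ]
}}

```text
time_s: 21.55
tool_pos: [0.4662, 0.0329, 0.1708]
tool_rot: [180.0, 0.1, -26.9]
force: [-1.0, -2.6, 2.5]
grip_width: 0.0329
grasp_force: 1.4
```

Emit:
{"fn": "drive_tool", "kwargs": {
  "moves": [
    {"x": 0,"y": -3.6,"z": 0,"rx": 0,"ry": 0,"rz": 0.022,"fingers": 0.25},
    {"x": 0.2,"y": -7.2,"z": 0,"rx": 0,"ry": 0,"rz": 0.044,"fingers": 0.25},
    {"x": 0.2,"y": -7.2,"z": 0,"rx": 0,"ry": 0,"rz": 0.044,"fingers": 0.25}
  ]
}}

```text
time_s: 21.92
tool_pos: [0.4696, 0.0393, 0.1708]
tool_rot: [180.0, 0.1, -29.4]
force: [-3.4, -1.1, 1.6]
grip_width: 0.0325
grasp_force: 1.4
```

Emit:
{"fn": "drive_tool", "kwargs": {
  "moves": [
    {"x": 0,"y": -3.6,"z": 0,"rx": 0,"ry": 0,"rz": 0.022,"fingers": 0.25},
    {"x": -0.3,"y": -7.2,"z": 0,"rx": 0,"ry": 0,"rz": 0.044,"fingers": 0.25},
    {"x": -0.3,"y": -7.2,"z": 0,"rx": 0,"ry": 0,"rz": 0.044,"fingers": 0.25}
  ]
}}

```text
time_s: 22.3
tool_pos: [0.4732, 0.0455, 0.1709]
tool_rot: [-180.0, 0.0, -31.9]
force: [-2.6, -1.3, 0.4]
grip_width: 0.0327
grasp_force: 1.4
```

Emit:
{"fn": "drive_tool", "kwargs": {
  "moves": [
    {"x": 0,"y": -3.6,"z": 0,"rx": 0,"ry": 0,"rz": 0.022,"fingers": 0.25},
    {"x": 0.2,"y": -7.2,"z": 0,"rx": 0,"ry": 0,"rz": 0.044,"fingers": 0.25},
    {"x": 0.2,"y": -7.2,"z": 0,"rx": 0,"ry": 0,"rz": 0.044,"fingers": 0.25}
  ]
}}

```text
time_s: 22.68
tool_pos: [0.4771, 0.0516, 0.1709]
tool_rot: [-180.0, 0.0, -34.4]
force: [-3.4, -2.2, 0.2]
grip_width: 0.0329
grasp_force: 1.4
```

Emit:
{"fn": "drive_tool", "kwargs": {
  "moves": [
    {"x": 0,"y": -3.6,"z": 0,"rx": 0,"ry": 0,"rz": 0.022,"fingers": 0.25},
    {"x": 0.2,"y": -7.2,"z": 0,"rx": 0,"ry": 0,"rz": 0.044,"fingers": 0.25},
    {"x": 0.2,"y": -7.2,"z": 0,"rx": 0,"ry": 0,"rz": 0.044,"fingers": 0.25}
  ]
}}

```text
time_s: 23.05
tool_pos: [0.4812, 0.0575, 0.1709]
tool_rot: [180.0, 0.0, -36.9]
force: [-3.2, -1.3, 0.7]
grip_width: 0.0324
grasp_force: 1.5
```

```bash
python3 st.py
```

```text
t 23.05 ang 143.3 r 0.1644 yaw-180 -216.9  Fccw 2.9 Frad 1.8 Fz 0.7 torque 0.48 [  32.    3.  -43.  109.    2.   69. -138.]
```

Emit:
{"fn": "drive_tool", "kwargs": {
  "moves": [
    {"x": 0,"y": -3.6,"z": 0,"rx": 0,"ry": 0,"rz": 0.022,"fingers": 0.25},
    {"x": 0.2,"y": -7.2,"z": 0,"rx": 0,"ry": 0,"rz": 0.044,"fingers": 0.25},
    {"x": 0.2,"y": -7.2,"z": 0,"rx": 0,"ry": 0,"rz": 0.044,"fingers": 0.25}
  ]
}}

```text
time_s: 23.42
tool_pos: [0.4853, 0.0627, 0.1708]
tool_rot: [179.9, 0.1, -39.5]
force: [-5.3, -2.4, 2.1]
grip_width: 0.0326
grasp_force: 2.2
```

Emit:
{"fn": "drive_tool", "kwargs": {
  "moves": [
    {"x": 0,"y": -1,"z": 0,"rx": 0,"ry": 0,"rz": 0.006,"fingers": 0.25},
    {"x": 0,"y": -2,"z": 0,"rx": 0,"ry": 0,"rz": 0.012,"fingers": 0.25},
    {"x": 0,"y": -2,"z": 0,"rx": 0,"ry": 0,"rz": 0.012,"fingers": 0.25}
  ]
}}

```text
time_s: 23.8
tool_pos: [0.4862, 0.0637, 0.1708]
tool_rot: [179.9, 0.1, -40.2]
force: [-4.9, -2.7, 2.0]
grip_width: 0.0328
grasp_force: 2.8
```

```bash
python3 st.py
```

```text
t 23.80 ang 140.5 r 0.1643 yaw-180 -220.2  Fccw 5.2 Frad 2.0 Fz 2.0 torque 0.85 [  31.    4.  -43.  108.    3.   69. -143.]
```

Emit:
{"fn": "drive_tool", "kwargs": {
  "moves": [
    {"x": 0,"y": -1,"z": 0,"rx": 0,"ry": 0,"rz": 0.006,"fingers": 0.25},
    {"x": 0,"y": -2.5,"z": 0,"rx": 0,"ry": 0,"rz": 0.012,"fingers": 0.25},
    {"x": 0,"y": -2.5,"z": 0,"rx": 0,"ry": 0,"rz": 0.012,"fingers": 0.25}
  ]
}}

```text
time_s: 24.18
tool_pos: [0.4877, 0.0655, 0.1708]
tool_rot: [179.8, 0.1, -40.9]
force: [-6.9, -3.2, 2.8]
grip_width: 0.0323
grasp_force: 3.1
```

```bash
python3 st.py
```

```text
t 24.18 ang 139.7 r 0.1643 yaw-180 -220.9  Fccw 6.9 Frad 3.1 Fz 2.8 torque 1.13 [  31.    4.  -43.  108.    3.   69. -144.]
```

Emit:
{"fn": "drive_tool", "kwargs": {
  "moves": [
    {"x": 0,"y": -1,"z": 0,"rx": 0,"ry": 0,"rz": 0.006,"fingers": 0.25},
    {"x": 0,"y": -2.5,"z": 0,"rx": 0,"ry": 0,"rz": 0.012,"fingers": 0.25},
    {"x": 0,"y": -2.5,"z": 0,"rx": 0,"ry": 0,"rz": 0.012,"fingers": 0.25}
  ]
}}

```text
time_s: 24.55
tool_pos: [0.4891, 0.0673, 0.1707]
tool_rot: [179.8, 0.1, -41.6]
force: [-7.1, -2.8, 2.8]
grip_width: 0.0328
grasp_force: 3.5
```

```bash
python3 st.py
```

```text
t 24.55 ang 138.9 r 0.1644 yaw-180 -221.6  Fccw 6.8 Frad 3.5 Fz 2.8 torque 1.11 [  31.    4.  -43.  108.    3.   69. -145.]
```

Emit:
{"fn": "drive_tool", "kwargs": {
  "moves": [
    {"x": 0,"y": -1,"z": 0,"rx": 0,"ry": 0,"rz": 0.006,"fingers": 0.25},
    {"x": -0.5,"y": -2.5,"z": 0,"rx": 0,"ry": 0,"rz": 0.012,"fingers": 0.25},
    {"x": -0.5,"y": -2.5,"z": 0,"rx": 0,"ry": 0,"rz": 0.012,"fingers": 0.25}
  ]
}}

```text
time_s: 24.92
tool_pos: [0.4905, 0.0689, 0.1707]
tool_rot: [179.8, 0.1, -42.3]
force: [-7.0, -4.5, 2.7]
grip_width: 0.033
grasp_force: 3.7
```

```bash
python3 st.py
```

```text
t 24.93 ang 138.1 r 0.1645 yaw-180 -222.3  Fccw 8.0 Frad 2.2 Fz 2.7 torque 1.32 [  31.    5.  -43.  108.    3.   69. -146.]
```

Emit:
{"fn": "drive_tool", "kwargs": {
  "moves": [
    {"x": 0,"y": 0,"z": 0,"rx": 0,"ry": 0,"rz": 0,"fingers": 0.25}
  ]
}}

```text
time_s: 25.05
tool_pos: [0.4905, 0.0689, 0.1708]
tool_rot: [179.8, 0.1, -42.3]
force: [-5.9, -3.9, 3.3]
grip_width: 0.0329
grasp_force: 3.7
```

```bash
python3 st.py
```

```text
t 25.05 ang 138.1 r 0.1644 yaw-180 -222.3  Fccw 6.8 Frad 1.8 Fz 3.3 torque 1.12 [  31.    4.  -43.  108.    3.   69. -146.]
```

Emit:
{"fn": "drive_tool", "kwargs": {
  "moves": [
    {"x": 0,"y": -1.5,"z": 0,"rx": 0,"ry": 0,"rz": 0.006,"fingers": 0.25},
    {"x": 0,"y": -3,"z": 0,"rx": 0,"ry": 0,"rz": 0.012,"fingers": 0.25},
    {"x": 0,"y": -3,"z": 0,"rx": 0,"ry": 0,"rz": 0.012,"fingers": 0.25}
  ]
}}

```text
time_s: 25.42
tool_pos: [0.4923, 0.071, 0.1707]
tool_rot: [179.7, 0.1, -43.0]
force: [-6.8, -4.1, 3.3]
grip_width: 0.0325
grasp_force: 4.2
```

```bash
python3 st.py; python3 - <<'E'
from h import *
c=vision.read_camera('top'); cv2.imwrite('pics/t5.png',cv2.resize(c['image'][140:290,210:330,::-1],(480,600),interpolation=cv2.INTER_CUBIC))
E
```

```text
t 25.43 ang 137.2 r 0.1646 yaw-180 -223.0  Fccw 7.7 Frad 2.2 Fz 3.3 torque 1.26 [  30.    5.  -43.  107.    4.   69. -147.]
```

View pics/t5.png

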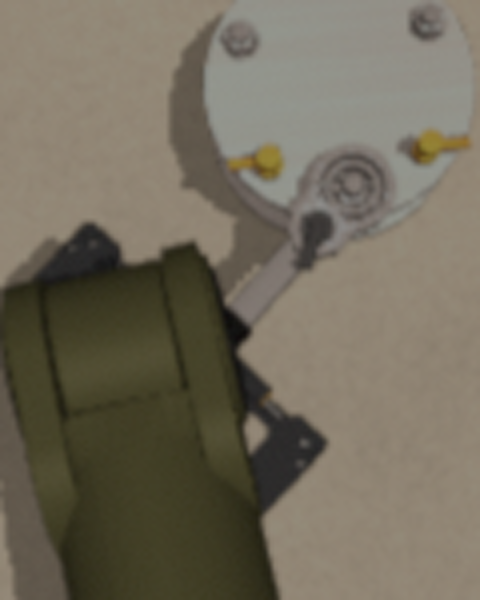

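The picture shows the handle at about 140°, with the lever at (310,245) still on the tightening side. The valve at (268,160) is well clear.

Emit:
{"fn": "drive_tool", "kwargs": {
  "moves": [
    {"x": 0,"y": -1.5,"z": 0,"rx": 0,"ry": 0,"rz": 0,"fingers": 0.25},
    {"x": 0,"y": -3,"z": 0,"rx": 0,"ry": 0,"rz": 0,"fingers": 0.25},
    {"x": 0,"y": -3,"z": 0,"rx": 0,"ry": 0,"rz": 0,"fingers": 0.25}
  ]
}}

```text
time_s: 25.85
tool_pos: [0.4939, 0.0732, 0.1707]
tool_rot: [179.7, 0.1, -43.0]
force: [-7.9, -6.0, 5.3]
grip_width: 0.0327
grasp_force: 4.6
```

```bash
python3 st.py
```

```text
t 25.85 ang 136.3 r 0.1649 yaw-180 -223.0  Fccw 9.8 Frad 1.6 Fz 5.3 torque 1.62 [  30.    5.  -43.  107.    4.   69. -147.]
```

Emit:
{"fn": "drive_tool", "kwargs": {
  "moves": [
    {"x": 0,"y": 0,"z": 0,"rx": 0,"ry": 0,"rz": 0,"fingers": 0.25}
  ]
}}

```text
time_s: 25.98
tool_pos: [0.4939, 0.0732, 0.1707]
tool_rot: [179.7, 0.1, -43.0]
force: [-8.1, -4.5, 5.0]
grip_width: 0.0328
grasp_force: 4.6
```

```bash
python3 st.py
```

```text
t 25.98 ang 136.3 r 0.1649 yaw-180 -223.0  Fccw 8.8 Frad 2.8 Fz 5.0 torque 1.46 [  30.    5.  -43.  107.    4.   69. -147.]
```

Emit:
{"fn": "drive_tool", "kwargs": {
  "moves": [
    {"x": 0,"y": -2,"z": 0,"rx": 0,"ry": 0,"rz": 0,"fingers": 0.25},
    {"x": 0.2,"y": -4,"z": 0,"rx": 0,"ry": 0,"rz": 0.012,"fingers": 0.25},
    {"x": 0.2,"y": -4,"z": 0,"rx": 0,"ry": 0,"rz": 0.012,"fingers": 0.25}
  ]
}}

```text
time_s: 26.35
tool_pos: [0.4963, 0.0759, 0.1707]
tool_rot: [179.6, 0.1, -43.7]
force: [-9.8, -4.2, 5.6]
grip_width: 0.033
grasp_force: 5.2
```

```bash
python3 st.py
```

```text
t 26.35 ang 135.0 r 0.1650 yaw-180 -223.7  Fccw 9.8 Frad 4.0 Fz 5.6 torque 1.62 [  30.    6.  -43.  107.    4.   69. -149.]
```

Emit:
{"fn": "drive_tool", "kwargs": {
  "moves": [
    {"x": 0,"y": 0,"z": 0,"rx": 0,"ry": 0,"rz": 0,"fingers": 0.25}
  ]
}}

```text
time_s: 26.48
tool_pos: [0.4963, 0.0759, 0.1707]
tool_rot: [179.6, 0.1, -43.7]
force: [-9.4, -5.4, 6.1]
grip_width: 0.0331
grasp_force: 5.2
```

```bash
python3 st.py
```

```text
t 26.48 ang 135.0 r 0.1650 yaw-180 -223.7  Fccw 10.5 Frad 2.8 Fz 6.1 torque 1.72 [  30.    6.  -43.  107.    4.   69. -149.]
```

Emit:
{"fn": "drive_tool", "kwargs": {
  "moves": [
    {"x": 0,"y": -2,"z": 0,"rx": 0,"ry": 0,"rz": 0,"fingers": 0.25},
    {"x": 0.2,"y": -4,"z": 0,"rx": 0,"ry": 0,"rz": 0.012,"fingers": 0.25},
    {"x": 0.2,"y": -4,"z": 0,"rx": 0,"ry": 0,"rz": 0.012,"fingers": 0.25}
  ]
}}

```text
time_s: 26.85
tool_pos: [0.4987, 0.0785, 0.1706]
tool_rot: [179.6, 0.2, -44.4]
force: [-11.5, -5.0, 7.3]
grip_width: 0.0329
grasp_force: 5.9
```

```bash
python3 st.py
```

```text
t 26.85 ang 133.8 r 0.1652 yaw-180 -224.4  Fccw 11.8 Frad 4.4 Fz 7.3 torque 1.95 [  29.    6.  -43.  106.    5.   70. -150.]
```

Emit:
{"fn": "drive_tool", "kwargs": {
  "moves": [
    {"x": 0,"y": 0,"z": 0,"rx": 0,"ry": 0,"rz": 0,"fingers": 0.25}
  ]
}}

```text
time_s: 26.98
tool_pos: [0.4987, 0.0785, 0.1707]
tool_rot: [179.6, 0.2, -44.4]
force: [-10.8, -5.4, 7.5]
grip_width: 0.0328
grasp_force: 5.8
```

```bash
python3 st.py
```

```text
t 26.98 ang 133.8 r 0.1652 yaw-180 -224.4  Fccw 11.6 Frad 3.6 Fz 7.5 torque 1.91 [  29.    6.  -43.  106.    5.   70. -150.]
```

Emit:
{"fn": "drive_tool", "kwargs": {
  "moves": [
    {"x": 0,"y": -1,"z": 0,"rx": 0,"ry": 0,"rz": 0,"fingers": 0.25},
    {"x": 0,"y": -2,"z": 0,"rx": 0,"ry": 0,"rz": 0.006,"fingers": 0.25},
    {"x": 0,"y": -2,"z": 0,"rx": 0,"ry": 0,"rz": 0.006,"fingers": 0.25}
  ]
}}

```text
time_s: 27.35
tool_pos: [0.4999, 0.0797, 0.1706]
tool_rot: [179.5, 0.2, -44.7]
force: [-12.6, -6.3, 8.1]
grip_width: 0.0329
grasp_force: 6.3
```

```bash
python3 st.py
```

```text
t 27.35 ang 133.2 r 0.1653 yaw-180 -224.7  Fccw 13.5 Frad 4.0 Fz 8.1 torque 2.23 [  29.    6.  -43.  106.    5.   70. -151.]
```

Emit:
{"fn": "drive_tool", "kwargs": {
  "moves": [
    {"x": 0,"y": 0,"z": 0,"rx": 0,"ry": 0,"rz": 0,"fingers": 0.25}
  ]
}}

```text
time_s: 27.48
tool_pos: [0.4998, 0.0797, 0.1706]
tool_rot: [179.5, 0.2, -44.7]
force: [-12.2, -6.5, 7.5]
grip_width: 0.0329
grasp_force: 6.3
```

```bash
python3 st.py
```

```text
t 27.48 ang 133.2 r 0.1653 yaw-180 -224.7  Fccw 13.3 Frad 3.6 Fz 7.5 torque 2.20 [  29.    6.  -43.  106.    5.   70. -151.]
```

Torque is about 2.1–2.2 N m, so the nut is snug. Now I back off the load, open the fingers and leave.

Emit:
{"fn": "drive_tool", "kwargs": {
  "moves": [
    {"x": 0,"y": 2,"z": 0,"rx": 0,"ry": 0,"rz": 0,"fingers": 0.25},
    {"x": 0,"y": 4,"z": 0,"rx": 0,"ry": 0,"rz": 0,"fingers": 0.2},
    {"x": 0,"y": 6,"z": 0,"rx": 0,"ry": 0,"rz": 0,"fingers": 0.1},
    {"x": 0,"y": 8,"z": 0,"rx": 0,"ry": 0,"rz": 0,"fingers": 0},
    {"x": 0,"y": 8,"z": 0,"rx": 0,"ry": 0,"rz": 0,"fingers": 0}
  ]
}}

```text
time_s: 28.1
tool_pos: [0.4962, 0.0744, 0.1707]
tool_rot: [179.8, 0.0, -44.7]
force: [-5.8, -4.6, 2.3]
grip_width: 0.0429
grasp_force: 3.6
```

```bash
python3 st.py; python3 -c "
from h import *
o=sensors.get_obs();print(o['grip_width'],o['grasp_force'],o['tool_pos'])"
```

```text
t 28.10 ang 135.4 r 0.1640 yaw-180 -224.7  Fccw 7.3 Frad 0.9 Fz 2.3 torque 1.20 [  29.    5.  -43.  107.    4.   69. -149.]
0.04294614662478972 3.5751481354236603 [0.49622733 0.07441262 0.17071741]
```

Emit:
{"fn": "drive_tool", "kwargs": {
  "moves": [
    {"x": 0,"y": 3,"z": 0,"rx": 0,"ry": 0,"rz": 0,"fingers": 0},
    {"x": 0,"y": 6,"z": 0,"rx": 0,"ry": 0,"rz": 0,"fingers": 0},
    {"x": 0,"y": 9,"z": 0,"rx": 0,"ry": 0,"rz": 0,"fingers": -0.1},
    {"x": 0,"y": 12,"z": 0,"rx": 0,"ry": 0,"rz": 0,"fingers": -0.2},
    {"x": 0,"y": 12,"z": 0,"rx": 0,"ry": 0,"rz": 0,"fingers": -0.2}
  ]
}}

```text
time_s: 28.72
tool_pos: [0.4894, 0.0668, 0.1713]
tool_rot: [-180.0, -0.1, -44.7]
force: [0.4, -4.2, 0.0]
grip_width: 0.0516
grasp_force: 1.5
```

```bash
python3 st.py; python3 -c "
from h import *
o=sensors.get_obs();print(o['grip_width'],o['grasp_force'],o['tool_pos'])"
```

```text
t 28.73 ang 138.9 r 0.1639 yaw-180 -224.7  Fccw 2.9 Frad -3.1 Fz 0.0 torque 0.47 [  30.    4.  -42.  108.    3.   69. -148.]
0.051627851100373975 1.4558810368180275 [0.48940986 0.06683011 0.17128299]
```

Emit:
{"fn": "drive_tool", "kwargs": {
  "moves": [
    {"x": 0,"y": 3,"z": 0,"rx": 0,"ry": 0,"rz": 0,"fingers": -0.2},
    {"x": 0,"y": 6,"z": 0,"rx": 0,"ry": 0,"rz": 0,"fingers": -0.2},
    {"x": 0,"y": 8,"z": 0,"rx": 0,"ry": 0,"rz": 0,"fingers": -0.2},
    {"x": 0,"y": 10,"z": 0,"rx": 0,"ry": 0,"rz": 0,"fingers": -0.2},
    {"x": 0,"y": 10,"z": 0,"rx": 0,"ry": 0,"rz": 0,"fingers": -0.2}
  ]
}}

```text
time_s: 29.35
tool_pos: [0.4815, 0.0604, 0.171]
tool_rot: [180.0, 0.0, -44.6]
force: [-0.6, -0.2, -0.8]
grip_width: 0.0524
grasp_force: 0.1
```

```bash
python3 st.py; python3 -c "
from h import *
o=sensors.get_obs();print(o['grip_width'],o['grasp_force'],o['tool_pos'])
c=vision.read_camera('side'); cv2.imwrite('pics/s6.png',cv2.resize(c['image'][120:240,210:350,::-1],(700,600),interpolation=cv2.INTER_CUBIC))"
```

```text
t 29.35 ang 142.4 r 0.1659 yaw-180 -224.6  Fccw 0.6 Frad 0.4 Fz -0.8 torque 0.09 [  31.    3.  -42.  109.    2.   69. -146.]
0.05243478252387301 0.1034086779691279 [0.48150358 0.06035406 0.17095141]
```

View pics/s6.png

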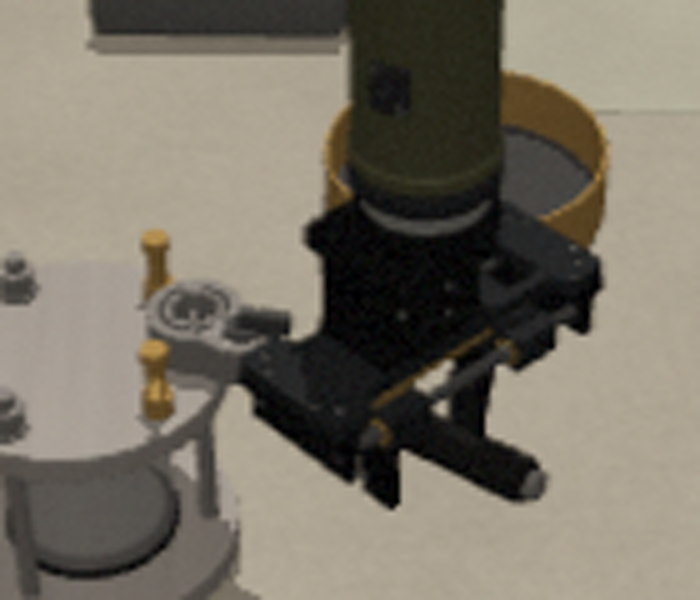

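The picture shows the grip free between the opened fingers and the lever still on the tightening side. I clear by a few millimetres more, then rise.

Emit:
{"fn": "drive_tool", "kwargs": {
  "moves": [
    {"x": 0,"y": 3,"z": 0,"rx": 0,"ry": 0,"rz": 0,"fingers": -0.2},
    {"x": 0,"y": 5,"z": 0,"rx": 0,"ry": 0,"rz": 0,"fingers": -0.2},
    {"x": 0,"y": 5,"z": -10,"rx": 0,"ry": 0,"rz": 0,"fingers": -0.2},
    {"x": 0,"y": 5,"z": -30,"rx": 0,"ry": 0,"rz": 0,"fingers": -0.2},
    {"x": 0,"y": 5,"z": -80,"rx": 0,"ry": 0,"rz": 0,"fingers": -0.2},
    {"x": 0,"y": 5,"z": -120,"rx": 0,"ry": 0,"rz": 0,"fingers": -0.2},
    {"x": 0,"y": 5,"z": -120,"rx": 0,"ry": 0,"rz": 0,"fingers": -0.2},
    {"x": 0,"y": 5,"z": -120,"rx": 0,"ry": 0,"rz": 0,"fingers": -0.2}
  ]
}}

```text
time_s: 30.4
tool_pos: [0.478, 0.0564, 0.2909]
tool_rot: [180.0, 0.0, -44.6]
force: [0.2, -0.5, -0.5]
grip_width: 0.0526
grasp_force: 0.0
```

```bash
python3 - <<'E'
from h import *
o=sensors.get_obs();print(o['tool_pos'],o['force'],o['grasp_force'],abs(o['joint_velocities']).max())
c=vision.read_camera('side'); cv2.imwrite('pics/s7.png',cv2.resize(c['image'][100:380,180:360,::-1],(386,600),interpolation=cv2.INTER_CUBIC))
E
```

```text
[0.47802163 0.05643175 0.29086914] [ 0.15452907 -0.51436496 -0.48506806] 0.0 1.3813395118300853
```

View pics/s7.png

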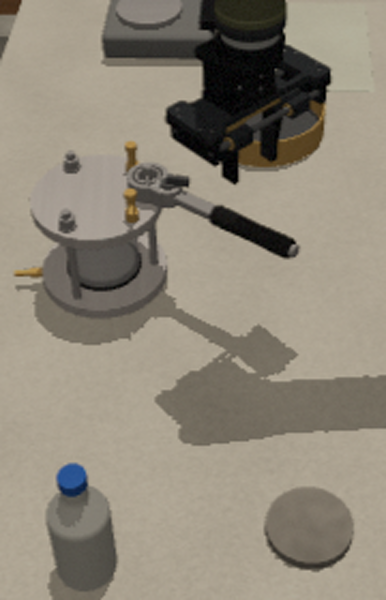

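The gripper is clear above the spanner, the lever is on the tightening side, and the sieve, bottle and disc have not been disturbed. I'm handing the job in.

```bash
python3 -c "
from cell import workorder
print(workorder.sign_off())"
```

```text
the job is handed in; nothing more can be done
None
```

The lever is flipped to tighten, the nut is snug at about 2.1–2.2 N m by the wrist force reading (about 13 N at the grip, highest reading 2.23 N m), the spanner is released, the sieve, bottle and disc look undisturbed in the last picture, and the job was handed in at about 30 s.

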